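# Hang a polishing wheel on the bare arm of a revolving wheel rack

## Robot

A 6-joint arm with a two-finger parallel gripper is mounted at the origin on the work surface; the furniture and walls round the work are solid. World frame = base frame: x ahead of the robot, y to its left, z up, the work surface at z = 0. Lengths are in m, angles in rad, forces in N, time in s.
With the tool pointing down it reaches from about 0.3 to 1 m from the base axis. Payload 5.1 kg.
Tool frame: the origin (TCP) lies midway between the tips of the shut fingers; the grasp point (between the pads) lies 19 mm behind it; z points along the fingers, y is the direction in which the jaws open and shut (so a half turn about z gives the same grasp; the last joint's range is limited). The gripper opens to 95 mm and grips with 3 to 60 N. Pads are 20 mm wide; open, the fingers measure 119 mm over their backs; the gripper's body (75 mm by 180 mm) begins 59 mm behind the grasp point.
Start: joints at [1.162, 0.124, 1.65, -0, 1.367, -0.083], TCP at [0.208, 0.616, 0.176] pointing down, gripper open.
Joint ranges: [-2.61, 2.61], [-1.02, 2.33], [0.03, 2.71], [-1.35, 4.49], [0.32, 2.68], [-2.91, 2.91]. Speed limits (rad/s): [2.57, 2.57, 3.14, 3.14, 3.14, 3.14].

## Interface

Orientations are given as a unit quaternion [x, y, z, w].
In Python, from station import arm gives the robot as it stands.
- The arm moves only by the tool servo_tool, never from a script. Its argument "targets" is a list of rows, each a list of 3 entries, a list of its own where there are three numbers: the shift along the world's x, y, z in cm, then the turn about the world's z in rad, then the opening, from 0 (shut) to 1 (fully open). A call has 1 to 20 rows; each row is the pose to reach, as a shift and turn from the pose commanded when the call began; what a row does not reach only later rows make up. A row lasts 1/8 s, in which the tool goes at most 62.5 mm and 10.7 degrees, less where a joint would pass 70% of its speed; a pose out of reach is approached as far as the arm can. A call with a gripper value outside its range is refused whole. The fingers move at their own pace and stop on an object; "squeeze" is the grip in N (left out, the last holds). Time passes only in rows, so rows that repeat a pose let the fingers close. It gives the time, the measured TCP pose, the force and the opening at its end, in the units of the state.
- arm.observe(): the state, without advancing time (a new reading comes with each control period).
- arm.read_camera(name): name is "side" or "top" or "wrist"; returns the picture (420x560x3 uint8, red, green, blue); there is no depth.
- arm.camera_info(name): a dict with "fx", "fy", "cx", "cy" (pixels), "distortion" ([k1, k2, p1, p2, k3] as OpenCV has them; the pictures are not rectified), "rvec" (rotation vector, rad) and "tvec" (3), from world to camera coordinates, as OpenCV has them. Camera axes: x right, y down, z forward; pixel columns grow to the right and rows downward; lengths in m; the calibration is good to about 2 mm. A picture is of the moment at which its call begins: read the wrist's pose just before it. camera_info takes no time and is no camera call; for the wrist camera it gives the pose at the moment of the call.
- arm.sign_off(): hands the job in, once; it reports no verdict.
The state is a dict: "clock": time; "joint_pos": joint angles; "dq": joint speeds; "joint_efforts": joint torques, N m; "tcp_pos": TCP position; "ee_rot": TCP orientation; "contact_force": force on the tool from outside, world axes, zero at the start; "wrist_torque": the same for the moment, N m; "opening": finger opening in m.
Only numpy, scipy, OpenCV 4.12 (cv2) and the standard library are available. Lean on these libraries where they do the work, as an engineer would, in place of code of your own. Each camera call takes 0.05 s, during which the arm holds its last target.

## Task

Turn the revolving wheel rack by its wooden knob until its one bare arm points towards the robot's side of the bench, then take the polishing wheel out of its wooden rest and push it onto that arm, past the spring keeper, until it sits fully home against the brass collar, and let go. The arms sag from carrying wheels, so feel for the bare one and ease the wheel on, never forcing it (the push on the rack must stay under 25 N), do not drop the wheel, and leave the tin, the loupe and the ring clamp where they lie.

Things in the scene. Friction and masses are not known exactly. Their poses are not given: they have to be found in the camera images.
- rack: Revolving wheel rack: dark round foot (104 mm across) fixed to the bench, steel post, turned wooden hub revolving on it with three long 10 mm steel arms 120 degrees apart, 127 mm above the bench, and three short pins with small bobs between. Two long arms hold wheels that stay on, one is bare. Origin on the axis at bench level; x away from the robot, z up. All but knob and stem is below 165 mm.
- rotor (a joint): Angle of the hub, rad, counter-clockwise from above. At 0 the bare arm points along -x, to the robot's side; at angle a it points along direction pi + a. Turns either way with about 0.12 N m of bearing friction and stays where it is left.
- knob (a point): Middle of the wooden bar knob on top of the hub, on the axis, 200 mm above the bench: 50 mm long, 14 mm thick, 28 mm high, on a thin stem. Turns with the hub; its length (y axis) lies across the bare arm, so at rotor angle 0 it runs along y.
- hub (a point): Point on the rack's axis at the arms' height (127 mm), turning with the hub; x along the bare arm as if level, z up. The bare arm is a 10 mm rod that leaves the hub 26 mm from the axis and ends 111 mm from it, edge chamfered 1 mm. It sags below level by 0.055 to 0.15 rad, straight from where it leaves the hub: not measured, to be felt or seen. It bends further at about 35 N.
- perch (a point): Where the centre of a wheel fully home would be if the bare arm were level: 80 mm from the axis (the sag puts it 3 to 9 mm lower). The brass collar the wheel must bear on, 22 mm across, ends 73 mm from the axis. A brass leaf spring on top of the rod rises from 104 mm to a peak 4 mm above the rod at 92 mm, then drops; pushing the wheel over it takes 4 to 12 N.
- wheel: Polishing wheel to hang: solid dark rubber-bonded disc, 60 mm across, 14 mm thick, 60 to 130 g, with a brass bush, bore 12.4 mm (13.2 mm for the first 1.5 mm at each face). Origin at the centre of the bore; x along the bore. At the start it stands upright in its rest.
- rest: Small fixed block of light wood, 44 x 50 mm and 15 mm high, with a slot in which the wheel stands on edge; origin at the centre of its underside, x along the wheel's bore, 50 mm side along y; the wheel's centre is 35 mm above the bench.
- solder_tin: Bystander: small round tin, 49 mm across and 20 mm high, loose; origin at the centre of its underside.
- loupe: Bystander: folding loupe, 28 x 69 mm and 14 mm high, lying loose; origin at the centre of its underside.
- ring_clamp: Bystander: waisted wooden ring clamp, 32 x 104 mm and 30 mm high, lying loose; origin at the centre of its underside.

How it is judged:
By the outcome, as a careful person would: the job done as asked, in the order asked, and still so for the second after the job is handed in, with the robot touching nothing.
It also fails if it takes over 61 s, if anything falls off the work surface, if the arm or the gripper's body presses on something with over 40 N, if the wrist force passes 120 N, or if a joint passes its speed limit or range.

## Working session

There is one attempt and no reset: what is moved stays moved. The work goes in short steps, Python scripts to look and compute and a tool call to move; the robot and the scene stay as the last step left them, time stands still between calls to the robot, and variables do not carry over. Pictures are saved under pics/ and viewed, and the job is handed in when it is done.

Besides the shell and the picture viewer there is one more tool, called after ">>>" as a command line: name --argument value ..., lists and objects as JSON in quotes. servo_tool: Moves the arm, as the interface text tells. Its arguments: {"type":"object","properties":{"targets":{"type":"array"},"squeeze":{"type":"number"}},"required":["targets"]}

```bash
ls; mkdir -p pics
python3 - <<'E'
from station import arm
import cv2, numpy as np
print(arm.observe())
for n in ["side","top","wrist"]:
    print(n, arm.camera_info(n))
    im=arm.read_camera(n); cv2.imwrite(f"pics/{n}0.png",im[:,:,::-1])
E
```

```text
pics
{'clock': 0.0, 'joint_pos': array([ 1.16239224e+00,  1.24501848e-01,  1.65165979e+00, -2.13806629e-06,
        1.36749389e+00, -8.26162695e-02]), 'dq': array([ 0.00185422,  0.00137017,  0.00160517, -0.00051225,  0.00189556,
       -0.00109169]), 'joint_efforts': array([ 1.95541223e-03, -4.17614365e+01, -3.59931350e+01,  7.75736687e-02,
        4.92888526e-02, -1.79091435e-04]), 'tcp_pos': array([0.20778811, 0.61513539, 0.17429764]), 'ee_rot': array([ 1.62174179e-01,  9.86761608e-01, -1.00076547e-03, -2.49677454e-04]), 'contact_force': array([ 0.33013577, -1.1797873 ,  0.24800238]), 'wrist_torque': array([-0.00397199, -0.03412118,  0.00920109]), 'opening': 0.09491253302309707}
side {'fx': 401.648652556633, 'fy': 401.648652556633, 'cx': 278.681614874528, 'cy': 207.1322056881753, 'distortion': array([0.00052243, 0.        , 0.        , 0.        , 0.        ]), 'rvec': array([ 2.23240249, -0.31701434,  0.17507982]), 'tvec': array([-0.45053819,  0.07245932,  0.97037366])}
top {'fx': 428.57148362048287, 'fy': 428.57148362048287, 'cx': 283.0887275954253, 'cy': 215.8631439862185, 'distortion': array([-0.00263972,  0.        ,  0.        ,  0.        ,  0.        ]), 'rvec': array([ 2.10156277, -2.10839318,  0.22603688]), 'tvec': array([-0.18266489,  0.45711355,  0.88152264])}
wrist {'fx': 309.6775794799014, 'fy': 309.6775794799014, 'cx': 282.8849265285116, 'cy': 206.09198183641405, 'distortion': array([-0.01601605,  0.        ,  0.        ,  0.        ,  0.        ]), 'rvec': array([-2.34950955, -1.68658178, -0.24709527]), 'tvec': array([-0.6483308 , -0.0324745 ,  0.39101423])}
```

View pics/side0.png

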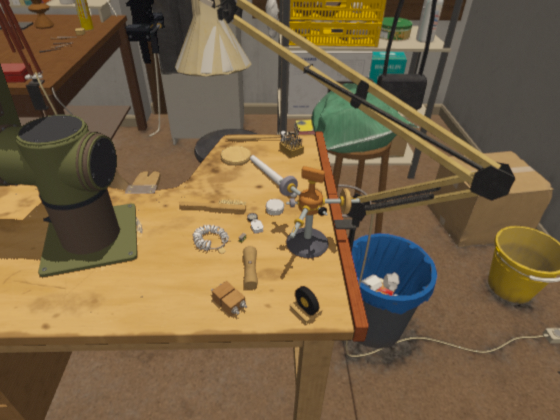

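View pics/top0.png

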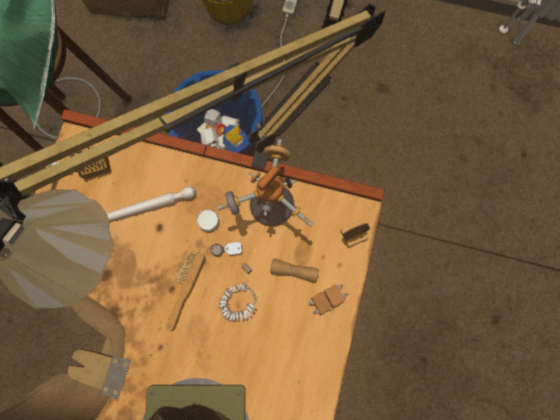

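View pics/wrist0.png

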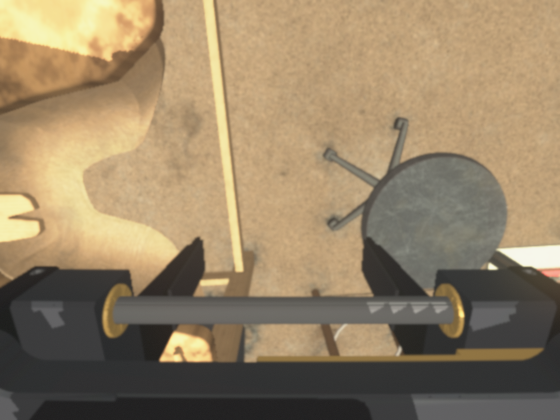

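The side view shows the rack at about (308,200) and the wheel in its rest at about (306,303). In the top view the rack is at about (270,195), its bare arm ends near (308,222), and the wheel in its rest is at about (355,233). A lamp boom spans the far side. I'll enlarge crops next.

Run:
```python
import cv2
a=cv2.imread("pics/side0.png")[145:335,200:390]; cv2.imwrite("pics/side0c.png",cv2.resize(a,(760,600)[:1]*2 if 0 else (600,600),interpolation=cv2.INTER_CUBIC))
a=cv2.imread("pics/top0.png")[130:330,180:400]; cv2.imwrite("pics/top0c.png",cv2.resize(a,(660,600),interpolation=cv2.INTER_CUBIC))
```

```text
(no output)
```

View pics/side0c.png

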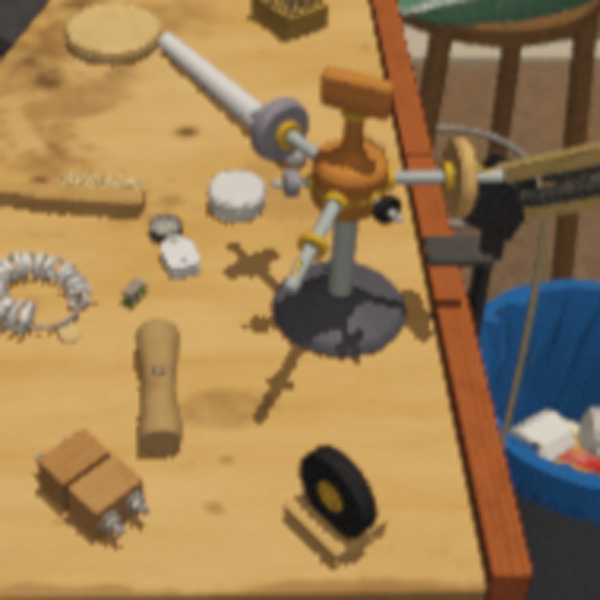

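View pics/top0c.png

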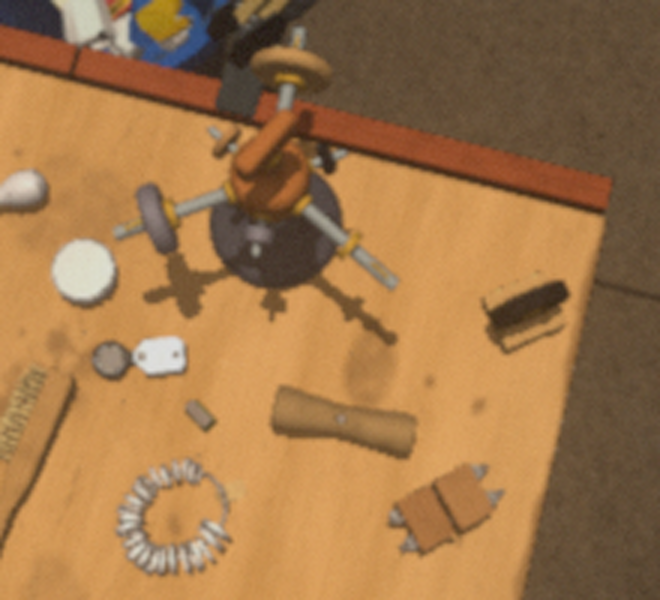

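```bash
cat > h.py <<'E'
import numpy as np, cv2
from station import arm
def cam(n, info=None):
    c=info or arm.camera_info(n)
    K=np.array([[c['fx'],0,c['cx']],[0,c['fy'],c['cy']],[0,0,1]]);R=cv2.Rodrigues(np.array(c['rvec']))[0]
    return K,np.array(c['distortion']),R,np.array(c['tvec'])
def ray(C,p):
    K,d,R,t=C
    u=cv2.undistortPoints(np.array([[p]],float),K,d)[0,0]
    v=R.T@np.array([u[0],u[1],1]); return -R.T@t, v/np.linalg.norm(v)
def onz(C,p,z):
    o,v=ray(C,p); return o+v*(z-o[2])/v[2]
def tri(*cp):
    A=np.zeros((3,3));b=np.zeros(3);L=[]
    for C,p in cp:
        o,v=ray(C,p);M=np.eye(3)-np.outer(v,v);A+=M;b+=M@o;L.append((o,M))
    x=np.linalg.solve(A,b); return x,[np.linalg.norm(M@(x-o))*1000 for o,M in L]
def proj(C,X):
    K,d,R,t=C
    return cv2.projectPoints(np.array(X,float).reshape(-1,1,3),cv2.Rodrigues(R)[0],t,K,d)[0][:,0]
def sc(x,y): return (200+x/600*190-.5+.158,145+y/600*190-.34)
def tc(x,y): return (180+x/3-.33,130+y/3-.33)
E
python3 - <<'E'
from h import *
np.set_printoptions(precision=4,suppress=True)
S=cam("side");T=cam("top")
print("cams",ray(S,(280,210)),ray(T,(280,210)))
for n,s,t in [("knob",(357,95),(270,143)),("tip",(292,285),(395,283)),("collar",(313,243),(350,245)),("wheel",(338,492),(525,306)),("wheeltop",(325,450),(527,296)),
  ]:
    print(n,*tri((S,sc(*s)),(T,tc(*t))))
print("foot S",onz(S,sc(340,310),0.008),"T",onz(T,tc(277,230),0.008))
for n,t,z in [("restcorners",(505,352),.015),("",(565,322),.015),("",(483,303),.015),("",(540,273),.015)]: print(n,onz(T,tc(*t),z))
for n,s,z in [("rest S",(285,505),.015),("",(343,560),.015),("",(383,523),.015)]: print(n,onz(S,sc(*s),z))
for n,t,z in [("tin",(84,270),.02),("loupe",(140,357),.01),("clampA",(275,405),.02),("clampB",(415,435),.02),("clampC",(343,420),.025)]: print(n,onz(T,tc(*t),z))
E
```

```text
cams (array([ 0.2175, -0.8061,  0.6729]), array([ 0.2351,  0.7378, -0.6328])) (array([ 0.2556, -0.1871,  0.9587]), array([ 0.2291,  0.0103, -0.9733]))
knob [ 0.4951 -0.1597  0.1989] [np.float64(1.5663139675916826), np.float64(1.5663139675916153)]
tip [ 0.4248 -0.2409  0.1166] [np.float64(0.0010491776658308246), np.float64(0.0010491776657542834)]
collar [ 0.4494 -0.2109  0.1218] [np.float64(0.33415957419481035), np.float64(0.33415957419476594)]
wheel [ 0.4252 -0.3417  0.0294] [np.float64(0.47647501389081337), np.float64(0.4764750138907486)]
wheeltop [ 0.421  -0.3363  0.0666] [np.float64(4.097791398304891), np.float64(4.097791398304815)]
foot S [ 0.4916 -0.1666  0.008 ] T [ 0.4881 -0.1588  0.008 ]
restcorners [ 0.3929 -0.3278  0.015 ]
 [ 0.4152 -0.3732  0.015 ]
 [ 0.4298 -0.3127  0.015 ]
 [ 0.4525 -0.3562  0.015 ]
rest S [ 0.3944 -0.3317  0.015 ]
 [ 0.4159 -0.3806  0.015 ]
 [ 0.4495 -0.3618  0.015 ]
tin [ 0.4549 -0.0151  0.02  ]
loupe [ 0.3908 -0.0572  0.01  ]
clampA [ 0.3538 -0.158   0.02  ]
clampB [ 0.3317 -0.2597  0.02  ]
clampC [ 0.3422 -0.2074  0.025 ]
```

Run:
```python
from h import *
np.set_printoptions(precision=4,suppress=True)
S=cam("side");T=cam("top");W=cam("wrist")
for n,s,t in [("elbow",(490,180),(370,25)),("lampend",(228,8),(10,195)),("clamp",(345,222),(265,158)),("elbowbase",(355,200),(263,130))]:
    print(n,*tri((S,s),(T,t)))
print("wrist cam",ray(W,(283,206)),ray(W,(283,300)), arm.observe()['tcp_pos'])
```

```text
elbow [ 0.7661 -0.3449  0.2619] [np.float64(3.253743317381705), np.float64(3.2537433173817596)]
lampend [0.3914 0.1458 0.4583] [np.float64(1.9011977734655088), np.float64(1.9011977734656313)]
clamp [ 0.5967 -0.1431  0.0295] [np.float64(0.007516734463429781), np.float64(0.007516734463576557)]
elbowbase [ 0.6264 -0.1395  0.0933] [np.float64(10.18422765964415), np.float64(10.184227659644257)]
wrist cam (array([0.1301, 0.6411, 0.3828]), array([ 0.2733, -0.0933, -0.9574])) (array([0.1301, 0.6411, 0.3828]), array([ 0.5253, -0.1783, -0.832 ])) [0.2078 0.6153 0.1746]
```

Run:
```python
from h import *
np.set_printoptions(precision=4,suppress=True)
S=cam("side");T=cam("top");W=cam("wrist")
for n,s,t in [("shadecenter bottom",(213,68),(50,258)),("shade bottom right/left edges",(250,66),(108,240)),("shade2",(176,70),(75,300)),("shade top knuckle",(228,8),(10,190))]:
    print(n,*tri((S,s),(T,t)))
import cv2
for n in ("side","top"):
    a=cv2.imread(f"pics/{n}0.png"); a=a[0:210,120:400] if n=="side" else a[130:340,0:280]
    cv2.imwrite(f"pics/{n}0d.png",cv2.resize(a,(800,600),interpolation=cv2.INTER_CUBIC))
# brightness of wall etc: where does a point (.3,.3,z) project
for X in [(.3,.3,.3),(.3,.3,.45),(.35,.2,.35),(.2,.5,.4)]:
    print(X,proj(S,X),proj(T,X))
```

```text
shadecenter bottom [0.3402 0.1618 0.3236] [np.float64(7.268209776555414), np.float64(7.268209776555342)]
shade bottom right/left edges [0.3843 0.0587 0.358 ] [np.float64(30.43010574849353), np.float64(30.43010574849359)]
shade2 [0.2644 0.1084 0.3456] [np.float64(6.486815218308172), np.float64(6.486815218308166)]
shade top knuckle [0.3945 0.1464 0.4587] [np.float64(4.905723323831397), np.float64(4.905723323831397)]
(0.3, 0.3, 0.3) [[187.5589  60.4132]] [[-33.9085 281.6169]]
(0.3, 0.3, 0.45) [[179.8583  -1.5004]] [[-125.4417  273.2563]]
(0.35, 0.2, 0.35) [[210.5081  51.7692]] [[ 15.4719 244.0598]]
(0.2, 0.5, 0.4) [[139.1194   4.1375]] [[-262.2387  357.0752]]
```

View pics/side0d.png

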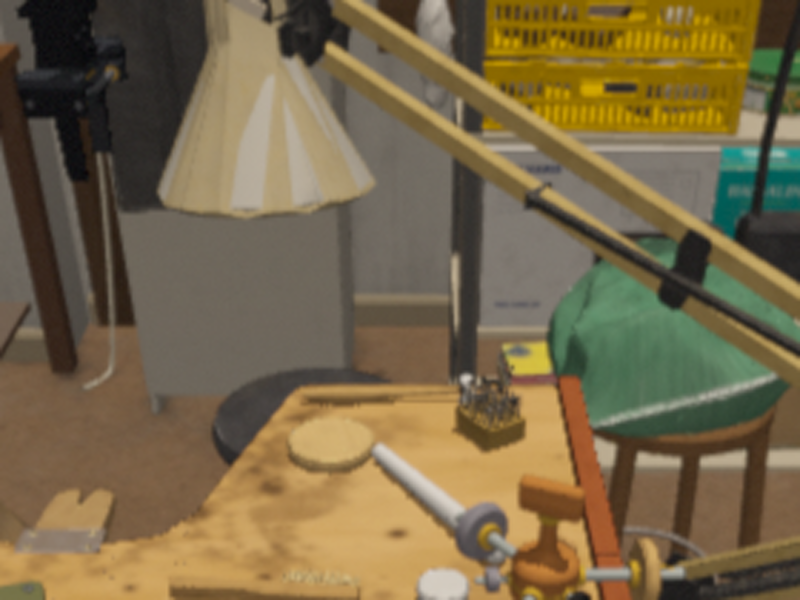

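View pics/top0d.png

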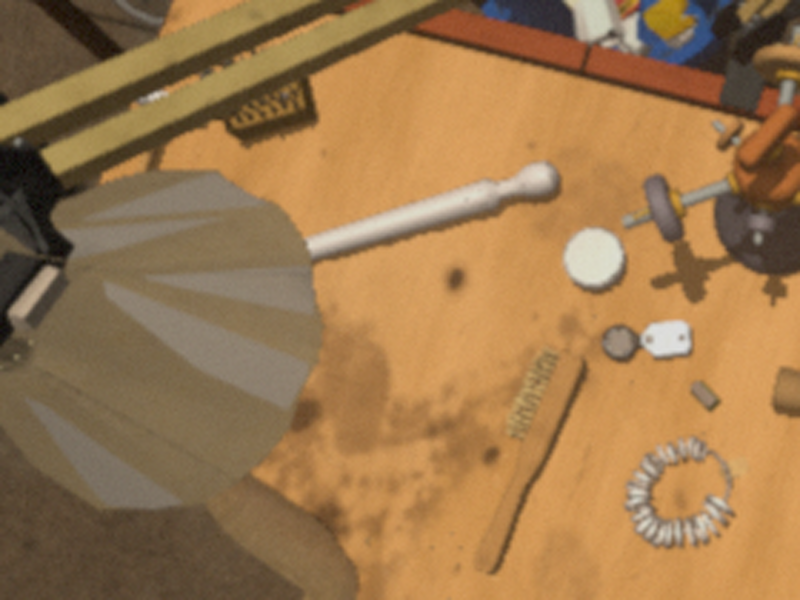

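Run:
```python
import cv2
a=cv2.imread("pics/top0.png")[0:210,180:460]
cv2.imwrite("pics/top0e.png",cv2.resize(a,(800,600),interpolation=cv2.INTER_CUBIC))
a=cv2.imread("pics/side0.png")[40:250,260:540]
cv2.imwrite("pics/side0e.png",cv2.resize(a,(800,600),interpolation=cv2.INTER_CUBIC))
```

```text
(no output)
```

View pics/top0e.png

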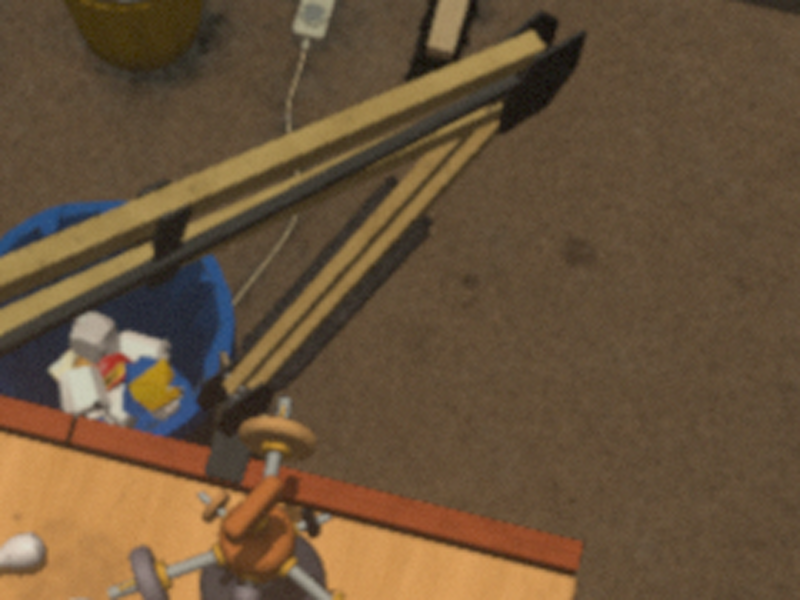

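View pics/side0e.png

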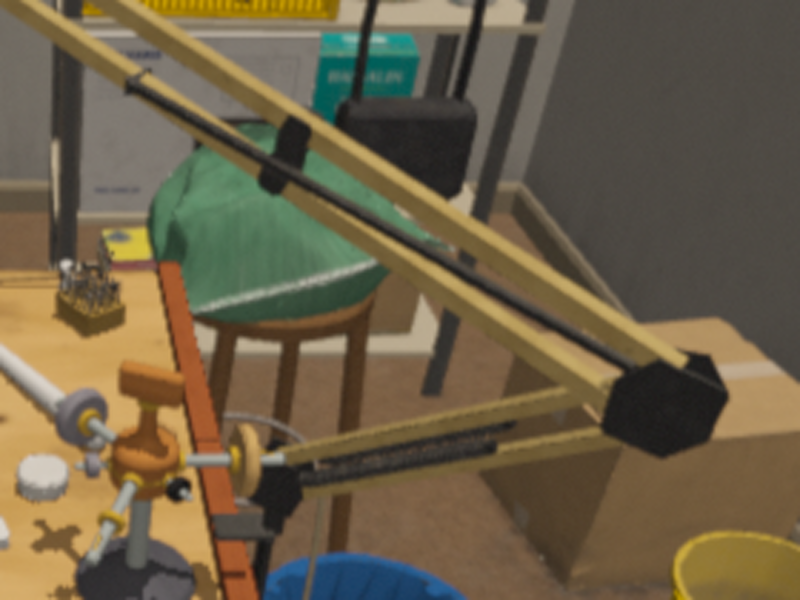

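Run:
```python
from h import *
np.set_printoptions(precision=4,suppress=True)
S=cam("side");T=cam("top")
for n,s,t in [("sleeve bottom",(355.2,104.8),(237.8,94.5)),("sleeve top",(260+295*.35,40+125*.35),(180+170*.35,210*.35)),("elbow",(492.8,181.8),(369,28)),("base knuckle",(260+280*.35,40+485*.35),(180+240*.35,400*.35)),("lowerbar near lamp",(235,17),(20,192))]:
    print(n,*tri((S,s),(T,t)))
```

```text
sleeve bottom [ 0.5965 -0.1118  0.3225] [np.float64(1.5104854347471268), np.float64(1.5104854347472565)]
sleeve top [ 0.6047 -0.119   0.3696] [np.float64(2.6972736102003503), np.float64(2.6972736102002255)]
elbow [ 0.7689 -0.3459  0.2559] [np.float64(0.7614693840739848), np.float64(0.761469384073925)]
base knuckle [ 0.6275 -0.142   0.0608] [np.float64(0.17280288349527315), np.float64(0.17280288349519635)]
lowerbar near lamp [0.4035 0.1467 0.4385] [np.float64(0.8196197008684267), np.float64(0.819619700868566)]
```

>>> servo_tool --targets '[[[0,0,5],0,1],[[0,0,10],0,1],[[0,0,10],0,1]]'

```text
clock: 0.52
tcp_pos: [0.209, 0.618, 0.2818]
ee_rot: [0.162, 0.987, 0.005, 0.001]
contact_force: [0.4, 0.3, 0.5]
opening: 0.0953
```

Run:
```python
from h import *
np.set_printoptions(precision=4,suppress=True)
S=cam("side");T=cam("top")
print(tri((S,(213,66.5)),(T,(44,240))))
o=arm.observe();print(o)
```

```text
(array([0.3549, 0.175 , 0.323 ]), [np.float64(5.267638900596851), np.float64(5.267638900596855)])
{'clock': 0.525, 'joint_pos': array([ 1.1625,  0.0784,  1.523 ,  0.    ,  1.5303, -0.0826]), 'dq': array([-0.0012,  0.0336,  0.084 , -0.002 , -0.0224,  0.0006]), 'joint_efforts': array([ -0.0318, -40.2505, -36.9516,   0.079 ,   0.1605,  -0.0008]), 'tcp_pos': array([0.209 , 0.618 , 0.2818]), 'ee_rot': array([0.1622, 0.9868, 0.0048, 0.0012]), 'contact_force': array([0.4344, 0.3145, 0.5202]), 'wrist_torque': array([-0.0012,  0.0471, -0.0103]), 'opening': 0.09527575379422568}
```

>>> servo_tool --targets '[[[0,-1,5],0,1],[[-1,-3,10],0.1,1],[[-1.5,-5,15],0.2,1],[[-2,-7,20],0.3,1],[[-3,-9,25],0.4,1],[[-4,-12,30],0.5,1],[[-5.5,-16,34],0.6,1],[[-5.5,-16,34],0.6,1],[[-5.5,-16,34],0.6,1]]'

```text
clock: 1.65
tcp_pos: [0.1533, 0.4563, 0.6139]
ee_rot: [-0.136, 0.991, -0.001, -0.0]
contact_force: [0.7, -0.8, -0.2]
opening: 0.0949
```

Run:
```python
from h import *
np.set_printoptions(precision=4,suppress=True)
o=arm.observe();print(o['tcp_pos'],o['ee_rot'],o['joint_pos'])
W=cam("wrist");print(ray(W,(283,206)))
for n in ["wrist","side","top"]:
    cv2.imwrite(f"pics/{n}1.png",arm.read_camera(n)[:,:,::-1])
S=cam("side")
for z in (.2,.3,.4): print(proj(S,(0,0,z)))
```

```text
[0.1533 0.4563 0.6139] [-0.1364  0.9907 -0.0007 -0.0005] [ 1.1351 -0.1567  1.1943 -0.      2.1058 -0.7094]
(array([0.0743, 0.4337, 0.8223]), array([ 0.2774,  0.0773, -0.9576]))
[[ 66.0968 167.5496]]
[[ 49.9139 124.3861]]
[[30.9028 73.6883]]
```

View pics/wrist1.png

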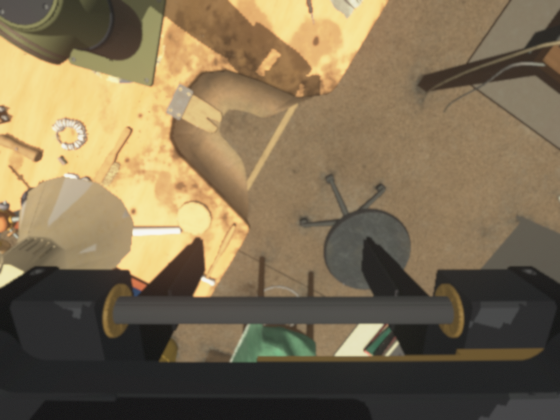

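View pics/side1.png

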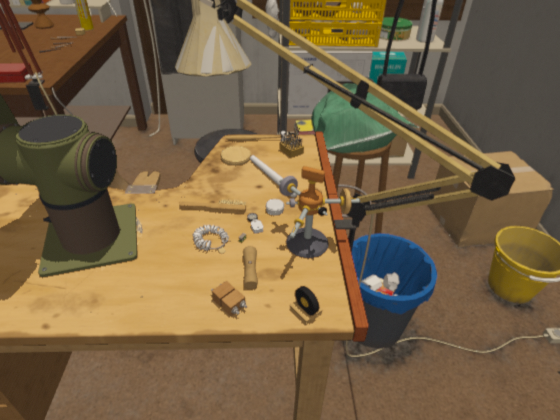

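>>> servo_tool --targets '[[[3,-2,2],0,1],[[6,-4,3],0,1],[[9,-6,4],0,1],[[9,-6,4],0,1]]'

```text
clock: 2.3
tcp_pos: [0.245, 0.3957, 0.6543]
ee_rot: [-0.135, 0.991, -0.001, -0.001]
contact_force: [-0.6, 1.2, 0.3]
opening: 0.095
```

Run:
```python
from h import *
import json
np.set_printoptions(precision=4,suppress=True)
o=arm.observe();print(o['tcp_pos'],o['ee_rot'],o['joint_pos'])
i=arm.camera_info("wrist");print(i)
cv2.imwrite(f"pics/wrist2.png",arm.read_camera("wrist")[:,:,::-1])
```

```text
[0.245  0.3957 0.6543] [-0.1349  0.9909 -0.0009 -0.0008] [ 0.9012 -0.1438  1.1081 -0.0001  2.1797 -0.9403]
{'fx': 309.6775794799014, 'fy': 309.6775794799014, 'cx': 282.8849265285116, 'cy': 206.09198183641405, 'distortion': array([-0.016,  0.   ,  0.   ,  0.   ,  0.   ]), 'rvec': array([-1.7822, -2.3441, -0.3432]), 'tvec': array([-0.3145, -0.497 ,  0.7519])}
```

View pics/wrist2.png

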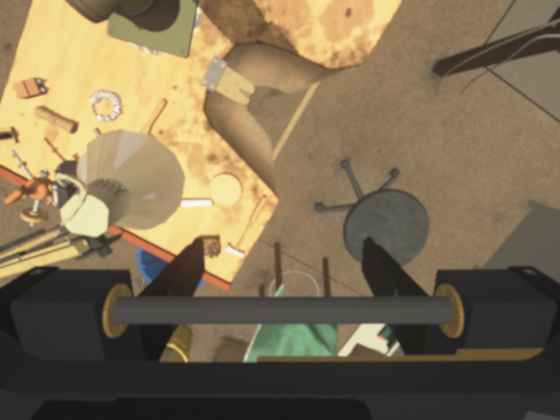

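Run:
```python
from h import *
from scipy.spatial.transform import Rotation as Ro
np.set_printoptions(precision=4,suppress=True)
i=arm.camera_info("wrist"); C2=cam("wrist"); o=arm.observe()
K,d,R,t=C2
Rt=Ro.from_quat(o['ee_rot']).as_matrix(); pt=o['tcp_pos']
c=-R.T@t; rel=Rt.T@(c-pt); Rrel=R@Rt
print("cam in tool",rel)
def camat(p,q):
    Rq=Ro.from_quat(q).as_matrix(); Rc=Rrel@Rq.T; cc=np.array(p)+Rq@rel
    return K,d,Rc,-Rc@cc
np.savez("wr.npz",rel=rel,Rrel=Rrel)
C1=camat([0.1533,0.4563,0.6139],[-0.1364,0.9907,-0.0007,-0.0005])
S=cam("side");T=cam("top")
print("cap",tri((C1,(12,268)),(C2,(83,213))))
for z in(.3,.33,.36): print(z,[onz(C2,p,z)[:2] for p in [(78,165),(185,185),(130,132),(150,228)]])
print("knuckle",tri((C2,(97,245)),(S,(228,8))),tri((C2,(97,245)),(T,(10,190))))
```

```text
cam in tool [ 0.0824 -0.0007 -0.2082]
cap (array([0.3702, 0.1334, 0.4466]), [np.float64(2.872256239027406), np.float64(2.872256239027389)])
0.3 [array([0.3532, 0.0347]), array([0.3374, 0.232 ]), array([0.2685, 0.1197]), array([0.4402, 0.1817])]
0.33 [array([0.3432, 0.0528]), array([0.3282, 0.2396]), array([0.263 , 0.1333]), array([0.4255, 0.1919])]
0.36 [array([0.3332, 0.0708]), array([0.319 , 0.2471]), array([0.2575, 0.1468]), array([0.4109, 0.2022])]
knuckle (array([0.4004, 0.1682, 0.4572]), [np.float64(8.085725519747795), np.float64(8.085725519747728)]) (array([0.4101, 0.1591, 0.4446]), [np.float64(6.528819350162456), np.float64(6.528819350162526)])
```

>>> servo_tool --targets '[[[2,-5,0],0.05,1],[[4,-10,0],0.1,1],[[6,-15,0],0.15,1],[[8,-20,0],0.2,1],[[10,-25,0],0.25,1],[[12,-30,0],0.3,1],[[14,-35,0],0.35,1],[[16,-40,0],0.4,1],[[18,-45,0],0.45,1],[[20,-50,-3],0.5,1],[[22,-54,-7],0.5,1],[[23.5,-56.5,-12],0.5,1],[[23.5,-56.5,-17],0.5,1],[[23.5,-56.5,-22],0.5,1],[[23.5,-56.5,-22],0.5,1],[[23.5,-56.5,-22],0.5,1]]'

```text
clock: 4.35
tcp_pos: [0.4787, -0.1688, 0.4376]
ee_rot: [-0.378, 0.926, -0.001, 0.001]
contact_force: [-0.1, 0.6, 0.5]
opening: 0.0952
```

```bash
cat >> h.py <<'E'
def snap(tag,crop=None):
    o=arm.observe(); i=arm.camera_info("wrist"); im=arm.read_camera("wrist")[:,:,::-1]
    cv2.imwrite(f"pics/w_{tag}.png",im); np.savez(f"w_{tag}.npz",**{k:np.array(v) for k,v in i.items()})
    print(tag,'t',o['clock'],'tcp',o['tcp_pos'],'q',o['ee_rot'],'j',o['joint_pos'],'F',o['contact_force'],'open',o['opening'])
def wcam(tag):
    return cam("wrist",dict(np.load(f"w_{tag}.npz")))
np.set_printoptions(precision=4,suppress=True)
E
python3 -c "
from h import *
snap('k1')"
```

```text
k1 t 4.35 tcp [ 0.4787 -0.1688  0.4376] q [-0.378   0.9258 -0.0008  0.0008] j [-0.4448 -0.2264  1.5568  0.0001  1.809  -2.7908] F [-0.1285  0.615   0.534 ] open 0.09522957866233586
```

View pics/w_k1.png

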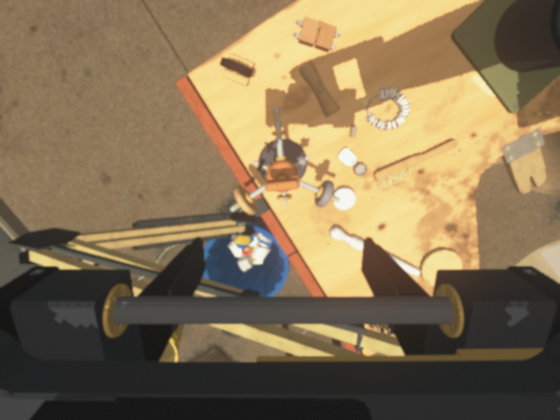

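>>> servo_tool --targets '[[[0.5,0.3,-4],0,1],[[1,0.7,-8],0,1],[[1,0.7,-10],0,1],[[1,0.7,-10],0,1]]'

```text
clock: 4.9
tcp_pos: [0.4883, -0.1623, 0.3362]
ee_rot: [-0.378, 0.926, -0.0, 0.0]
contact_force: [-0.3, 0.4, -0.5]
opening: 0.0951
```

```bash
python3 -c "
from h import *
snap('k2')
a=cv2.imread('pics/w_k1.png')[95:235,200:340];cv2.imwrite('pics/w_k1c.png',cv2.resize(a,(560,560),interpolation=cv2.INTER_CUBIC))
a=cv2.imread('pics/w_k2.png')[40:260,170:390];cv2.imwrite('pics/w_k2c.png',cv2.resize(a,(600,600),interpolation=cv2.INTER_CUBIC))
"
```

```text
k2 t 4.9 tcp [ 0.4883 -0.1623  0.3362] q [-0.3776  0.926  -0.0001  0.0001] j [-0.4252 -0.2295  1.7252 -0.0001  1.6457 -2.7703] F [-0.2854  0.3863 -0.4631] open 0.09513571257845212
```

View pics/w_k1c.png

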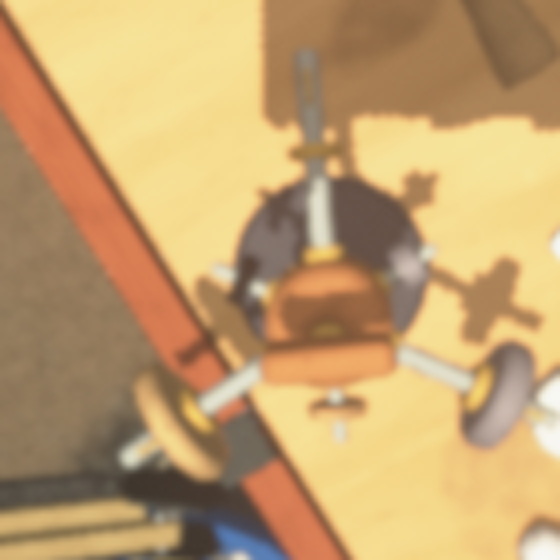

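View pics/w_k2c.png

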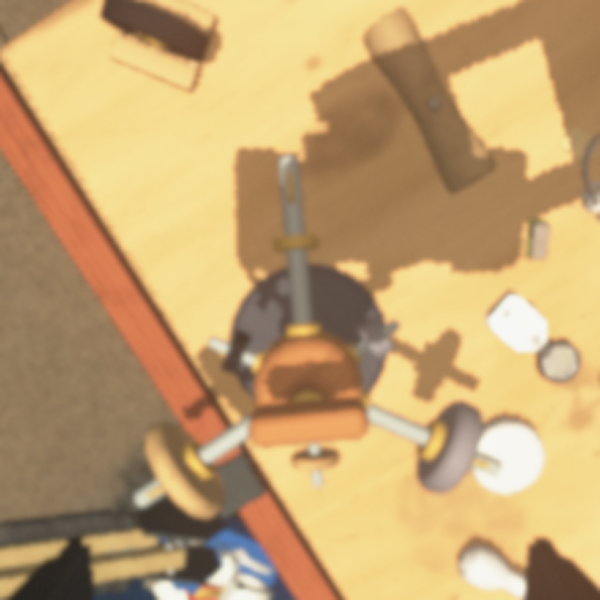

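View pics/w_k2.png

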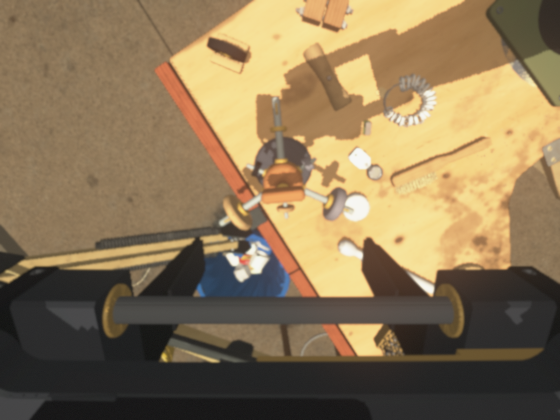

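```bash
python3 -c "
from h import *
A=wcam('k1');B=wcam('k2');S=cam('side');T=cam('top')
a=lambda x,y:(200+x/4-.375,95+y/4-.375)
b=lambda x,y:(170+x/2.727-.3,40+y/2.727-.3)
print('knobtop',tri((A,a(330,364)),(B,b(310,422))))
print(onz(A,a(330,364),.214),onz(B,b(310,422),.214))
for p,q in [((252,425),(367,415))]:
    P,Q=onz(B,b(*p),.214),onz(B,b(*q),.214);print(P,Q,P-Q,np.arctan2(*(P-Q)[1::-1]),np.linalg.norm(P-Q))
P,Q=onz(A,a(265,370),.214),onz(A,a(396,357),.214);print(P-Q,np.arctan2(*(P-Q)[1::-1]),np.linalg.norm(P-Q))
print('tip',tri((A,a(306,52)),(B,b(289,160))),tri((A,a(306,52)),(B,b(289,160)),(S,sc(292,285)),(T,tc(395,283))))
print('collar',tri((A,a(316,150)),(B,b(297,242))),onz(B,b(297,242),.122))
print('foot',onz(A,a(332,265),.008),onz(B,b(308,347),.008))
# all cams with T,S knob top centre
print('knob T', onz(T,tc(270,138),.214),'S',onz(S,sc(356,78),.214))
"
```

```text
knobtop (array([ 0.5058, -0.145 ,  0.1349]), [np.float64(0.23035160618880401), np.float64(0.23035160618908898)])
[ 0.4926 -0.1578  0.214 ] [ 0.4909 -0.1595  0.214 ]
[ 0.5082 -0.1754  0.214 ] [ 0.4727 -0.1451  0.214 ] [ 0.0355 -0.0303  0.    ] -0.7069717544204828 0.04663665002927569
[ 0.0361 -0.0301  0.    ] -0.693893990714358 0.04702288798462228
tip (array([ 0.4228, -0.2412,  0.083 ]), [np.float64(0.12761766101178018), np.float64(0.12761766101180652)]) (array([ 0.4239, -0.2404,  0.1168]), [np.float64(1.1381589611669785), np.float64(1.080095093442602), np.float64(1.0498529013117435), np.float64(0.974084614778996)])
collar (array([ 0.4488, -0.2097,  0.0984]), [np.float64(0.0023857891884809424), np.float64(0.002385789188529761)]) [ 0.4478 -0.2103  0.122 ]
foot [ 0.4894 -0.1607  0.008 ] [ 0.4947 -0.1571  0.008 ]
knob T [ 0.4951 -0.1605  0.214 ] S [ 0.4908 -0.1619  0.214 ]
```

>>> servo_tool --targets '[[[0.2,0.1,-4],0.02,1],[[0.4,0.2,-8],0.05,1],[[0.4,0.2,-12],0.05,1],[[0.4,0.2,-15],0.05,1],[[0.4,0.2,-15.5],0.05,1],[[0.4,0.2,-15.5],0.05,1]]'

```text
clock: 5.7
tcp_pos: [0.4933, -0.1609, 0.183]
ee_rot: [-0.4, 0.916, -0.001, 0.001]
contact_force: [0.7, -0.4, -0.0]
opening: 0.0954
```

```bash
python3 -c "
from h import *
snap('k3')
cv2.imwrite('pics/top_k3.png',cv2.resize(arm.read_camera('top')[90:260,170:380,::-1],(741,600),interpolation=cv2.INTER_CUBIC))
cv2.imwrite('pics/side_k3.png',cv2.resize(arm.read_camera('side')[70:270,210:430,::-1],(660,600),interpolation=cv2.INTER_CUBIC))
"
```

```text
k3 t 5.7 tcp [ 0.4933 -0.1609  0.183 ] q [-0.4004  0.9163 -0.0012  0.0011] j [-0.4188 -0.1775  1.9329 -0.      1.3828 -2.8135] F [ 0.6889 -0.4015 -0.0267] open 0.09537368437795904
```

View pics/w_k3.png

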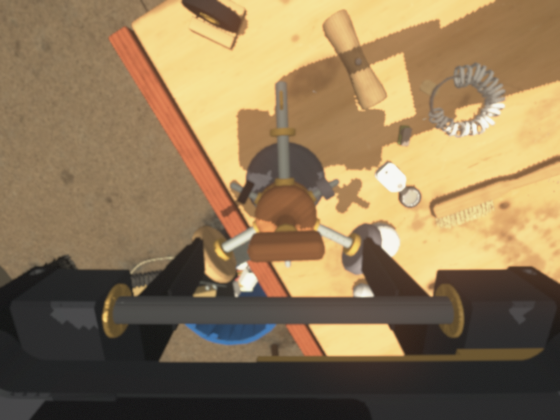

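View pics/side_k3.png

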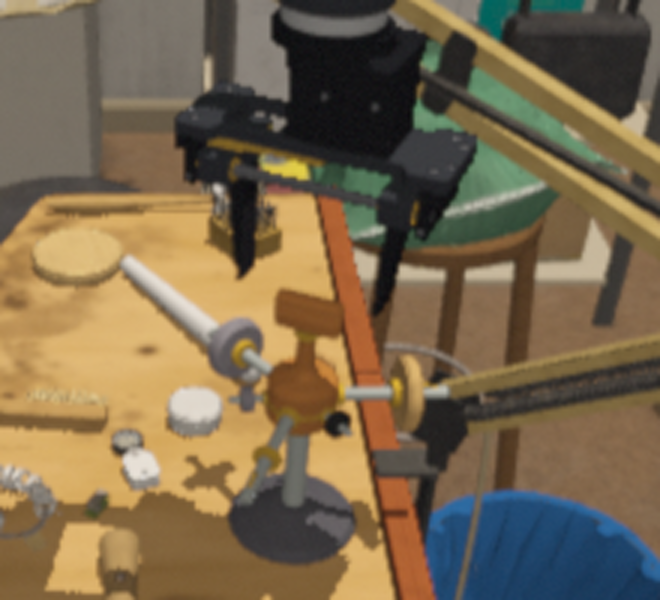

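View pics/top_k3.png

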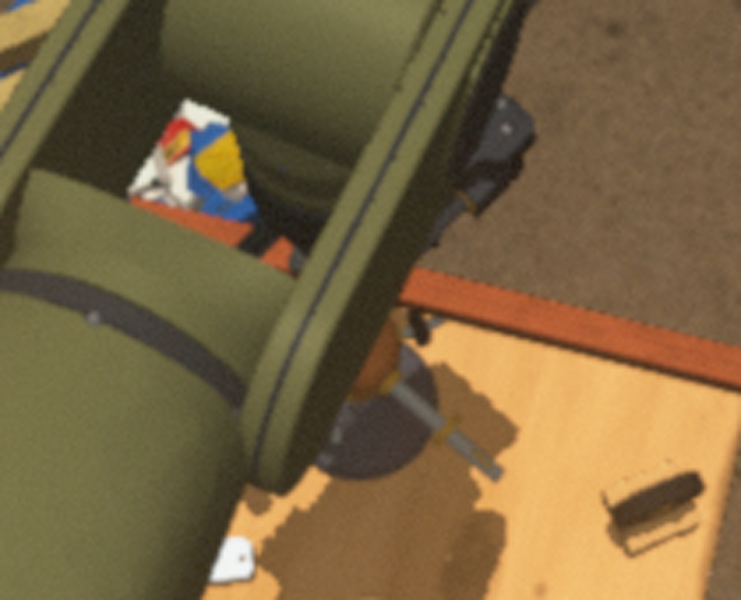

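```bash
python3 -c "
from h import *
S=cam('side');W=wcam('k3')
p=np.array([.4933,-.1609,.183]);y=np.array([-.7339*.0+np.cos(2.39),np.sin(2.39),0])
for s in (-.0475,0,.0475): 
  for z in (0,.019,.04,.06): 
    q=proj(S,p+y*s+[0,0,z])[0]; print(s,z,(q-[210,70])*3)
for z in (.181,.2,.214): print('knob',z,(proj(S,(.492,-.16,z))[0]-[210,70])*3, proj(W,(.492,-.16,z))[0])
for s in (-.0475,.0475): print(proj(W,p+y*s)[0],proj(W,p+y*s+[0,0,.05])[0])
"
```

```text
-0.0475 0 [370.1948 352.0071]
-0.0475 0.019 [373.0468 329.4915]
-0.0475 0.04 [376.2967 303.8347]
-0.0475 0.06 [379.4919 278.6112]
0 0 [306.8904 333.5417]
0 0.019 [308.7887 311.1934]
0 0.04 [310.9506 285.742 ]
0 0.06 [313.0747 260.736 ]
0.0475 0 [245.9244 315.758 ]
0.0475 0.019 [246.9372 293.5802]
0.0475 0.04 [248.0901 268.3371]
0.0475 0.06 [249.2221 243.5504]
knob 0.181 [304.5265 335.4273] [285.5172 230.9429]
knob 0.2 [306.3876 313.1488] [285.6691 241.3841]
knob 0.214 [307.7931 296.3245] [285.7991 250.3301]
[217.5344 231.8661] [199.5429 264.4597]
[349.2181 232.5916] [366.9971 265.4033]
```

```bash
python3 -c "
from h import *
im=arm.read_camera('side')[130:200,270:350,::-1]
cv2.imwrite('pics/side_k3b.png',cv2.resize(im,(686,600),interpolation=cv2.INTER_CUBIC))
a=cv2.imread('pics/w_k3.png')[170:290,150:420]
cv2.imwrite('pics/w_k3b.png',cv2.resize(a,(800,356),interpolation=cv2.INTER_CUBIC))
"
```

```text
(no output)
```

View pics/side_k3b.png

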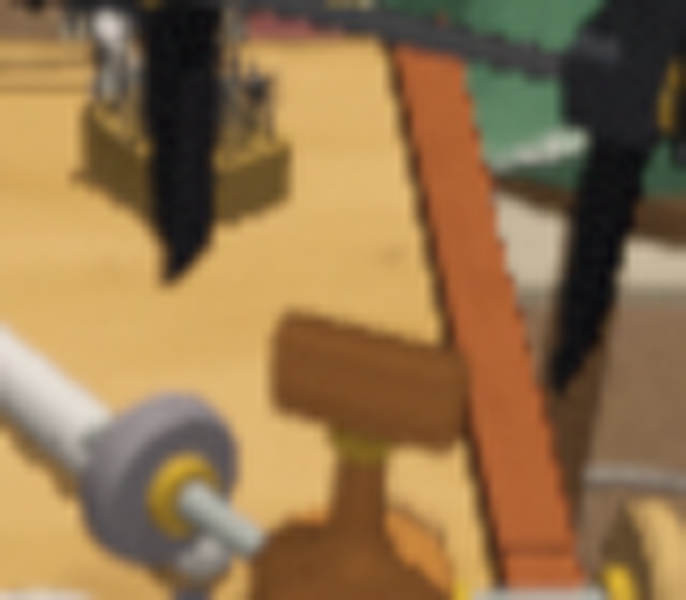

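View pics/w_k3b.png

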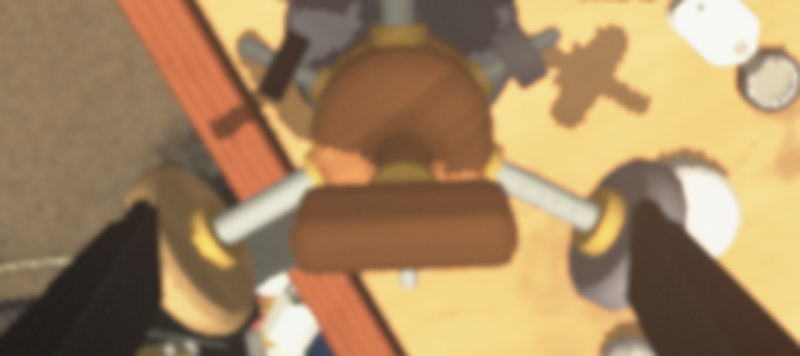

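```bash
python3 -c "
from h import *
S=cam('side');W=wcam('k3')
P=tri((S,(289.8,163)),(W,(367.7,239.2)));Q=tri((S,(335.3,175.5)),(W,(200.6,239.2)))
print(P,Q,(P[0]+Q[0])/2,np.linalg.norm(P[0]-Q[0]))
k=tri((S,(270+365/8.57,130+380/8.57)),(W,(150+405/2.963,170+225/2.963)));print('knobmid',k)
"
```

```text
(array([ 0.4499, -0.1342,  0.2193]), [np.float64(0.6057423752767735), np.float64(0.6057423752767185)]) (array([ 0.524 , -0.2019,  0.2188]), [np.float64(0.6183009569705621), np.float64(0.6183009569706643)]) [ 0.4869 -0.168   0.2191] 0.10036411386426689
knobmid (array([ 0.4946, -0.1561,  0.1971]), [np.float64(0.03807463834348334), np.float64(0.03807463834342348)])
```

>>> servo_tool --targets '[[[0,0,0],0,0.75],[[0,0,0],0,0.68],[[0,0,0],0,0.68],[[0,0,0],0,0.68]]' --squeeze 12

```text
clock: 6.4
tcp_pos: [0.492, -0.1602, 0.1805]
ee_rot: [-0.401, 0.916, 0.0, -0.0]
contact_force: [0.7, 0.5, 0.8]
opening: 0.0657
```

```bash
python3 -c "
from h import *
snap('k4')
im=arm.read_camera('side')[130:200,270:350,::-1]
cv2.imwrite('pics/side_k4b.png',cv2.resize(im,(686,600),interpolation=cv2.INTER_CUBIC))
a=cv2.imread('pics/w_k4.png')[170:290,150:420]
cv2.imwrite('pics/w_k4b.png',cv2.resize(a,(800,356),interpolation=cv2.INTER_CUBIC))
"
```

```text
k4 t 6.4 tcp [ 0.492  -0.1602  0.1805] q [-0.4006  0.9163  0.0001 -0.0001] j [-0.4185 -0.1767  1.9365 -0.      1.382  -2.8135] F [0.7187 0.4941 0.8083] open 0.06566219083105387
```

View pics/side_k4b.png

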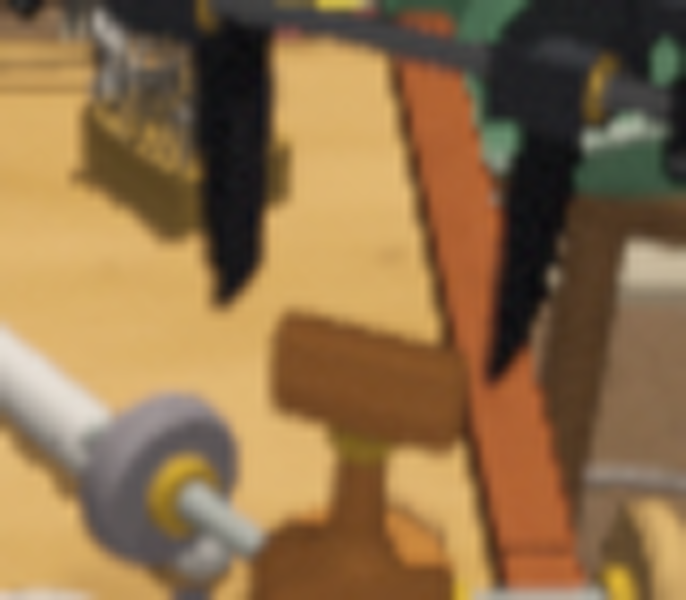

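View pics/w_k4b.png

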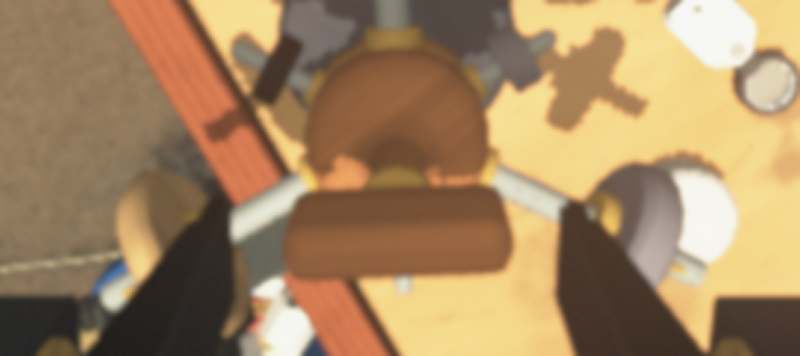

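```bash
python3 -c "
from h import *
S=cam('side');W=wcam('k4')
P=tri((S,(295.7,165.6)),(W,(340.7,239.2)));Q=tri((S,(327.8,174.3)),(W,(225.9,235.8)))
print(P,Q,(P[0]+Q[0])/2,np.linalg.norm(P[0]-Q[0]))
o=arm.observe();print(o)
"
```

```text
(array([ 0.46  , -0.1445,  0.2175]), [np.float64(0.06436876587426979), np.float64(0.0643687658741148)]) (array([ 0.5104, -0.1928,  0.2178]), [np.float64(1.6963241127702728), np.float64(1.6963241127702218)]) [ 0.4852 -0.1687  0.2176] 0.06981640211431604
{'clock': 6.5, 'joint_pos': array([-0.4186, -0.1767,  1.9364, -0.    ,  1.382 , -2.8135]), 'dq': array([ 0.0004, -0.0014,  0.0003, -0.0016, -0.0019,  0.0013]), 'joint_efforts': array([  0.0021, -28.0739, -36.2217,  -0.0881,  -0.0066,   0.    ]), 'tcp_pos': array([ 0.492 , -0.1602,  0.1805]), 'ee_rot': array([-0.4005,  0.9163,  0.0001, -0.0001]), 'contact_force': array([ 1.0452, -0.1115, -0.8958]), 'wrist_torque': array([ 0.0754,  0.0441, -0.0247]), 'opening': 0.0651637195069401}
```

>>> servo_tool --targets '[[[0,0,0],0,0.45],[[0,0,0],0,0.4],[[0,0,0],0,0.4],[[0,0,0],0,0.4]]' --squeeze 10

```text
clock: 7.0
tcp_pos: [0.4921, -0.1602, 0.1806]
ee_rot: [-0.401, 0.916, -0.0, 0.0]
contact_force: [-0.9, -0.0, 0.6]
opening: 0.0389
```

```bash
python3 -c "
from h import *
snap('k5')
im=arm.read_camera('side')[130:200,270:350,::-1]
cv2.imwrite('pics/side_k5b.png',cv2.resize(im,(686,600),interpolation=cv2.INTER_CUBIC))
a=cv2.imread('pics/w_k5.png')[170:290,150:420]
cv2.imwrite('pics/w_k5b.png',cv2.resize(a,(800,356),interpolation=cv2.INTER_CUBIC))
"
```

```text
k5 t 7.0 tcp [ 0.4921 -0.1602  0.1806] q [-0.4005  0.9163 -0.      0.    ] j [-0.4186 -0.1768  1.9364 -0.      1.3819 -2.8135] F [-0.8731 -0.0474  0.6048] open 0.03885258138119069
```

View pics/side_k5b.png

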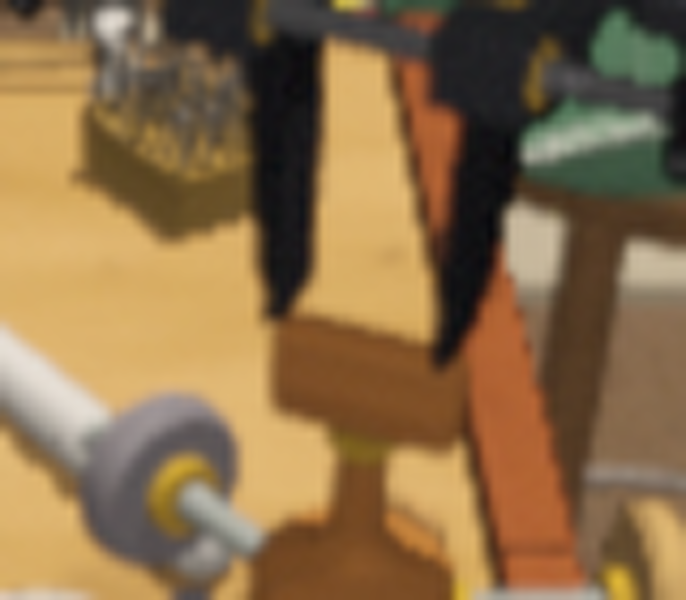

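View pics/w_k5b.png

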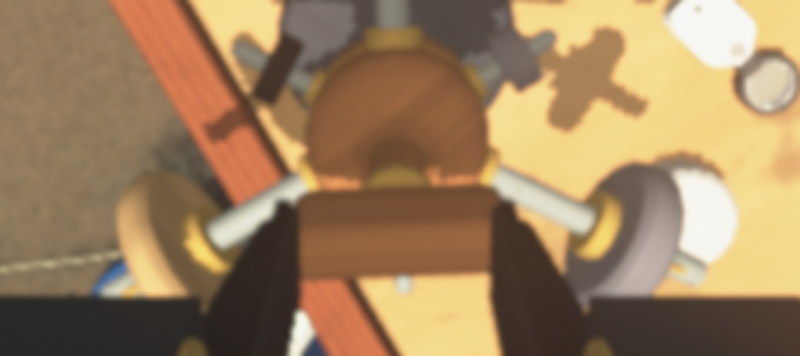

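>>> servo_tool --targets '[[[0,0,1],0,0.7],[[0,0,1],0,0.7],[[0,0,0],0,0.7],[[0,0,-1.5],0,0.7],[[0,0,-3],0,0.7],[[0,0,-3.2],0,0.7],[[0,0,-3.2],0,0.6],[[0,0,-3.2],0,0.5],[[0,0,-3.2],0,0.45],[[0,0,-3.2],0,0.45]]' --squeeze 12

```text
clock: 8.35
tcp_pos: [0.4916, -0.1596, 0.1491]
ee_rot: [-0.401, 0.916, 0.001, -0.0]
contact_force: [-4.3, 3.5, 3.9]
opening: 0.0501
```

```bash
python3 -c "
from h import *
snap('k6')
im=arm.read_camera('side')[130:200,270:350,::-1]
cv2.imwrite('pics/side_k6b.png',cv2.resize(im,(686,600),interpolation=cv2.INTER_CUBIC))
"
```

```text
k6 t 8.35 tcp [ 0.4916 -0.1596  0.1491] q [-0.4007  0.9162  0.0008 -0.0003] j [-0.4182 -0.1552  1.971   0.0007  1.3273 -2.8137] F [-4.3412  3.4509  3.9002] open 0.05011753782402356
```

View pics/side_k6b.png

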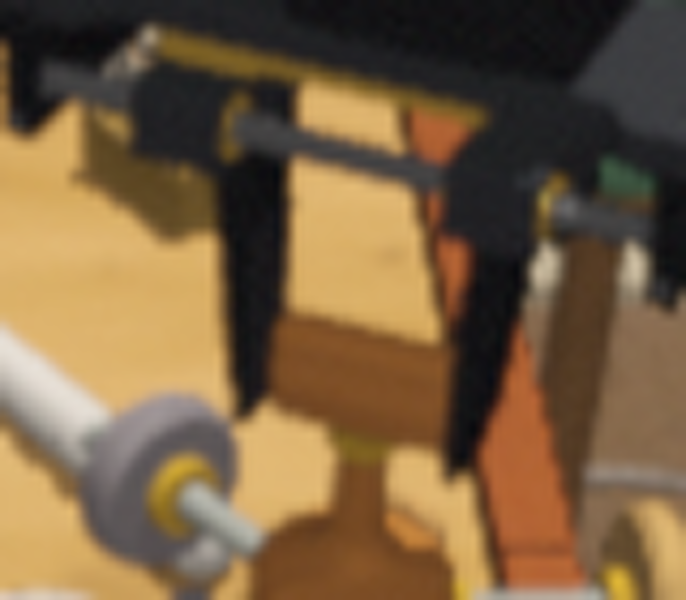

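View pics/w_k6.png

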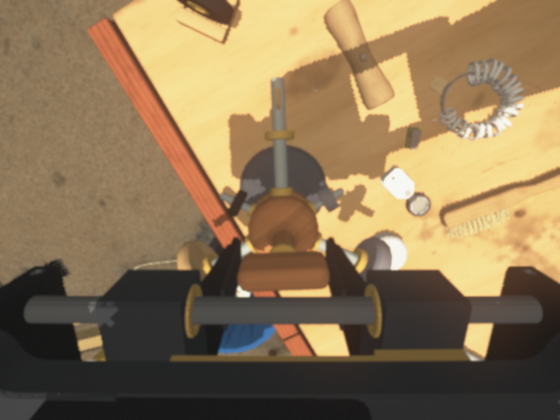

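>>> servo_tool --targets '[[[-0.04,0.04,0],0,0.4],[[-0.04,0.04,0],-0.05,0.4],[[-0.04,0.04,0],-0.13,0.4],[[-0.04,0.04,0],-0.22,0.4],[[-0.04,0.04,0],-0.31,0.4]]' --squeeze 15

```text
clock: 9.07
tcp_pos: [0.4909, -0.1587, 0.1491]
ee_rot: [-0.253, 0.967, 0.001, -0.001]
contact_force: [-7.6, 6.8, 5.7]
opening: 0.0502
```

```bash
python3 -c "
from h import *
snap('k7')
"
```

```text
k7 t 9.075 tcp [ 0.4909 -0.1587  0.1491] q [-0.253   0.9675  0.0014 -0.0006] j [-0.4176 -0.1567  1.9723  0.0014  1.3287 -2.5004] F [-7.6118  6.8045  5.7281] open 0.05021083798458447
```

View pics/w_k7.png

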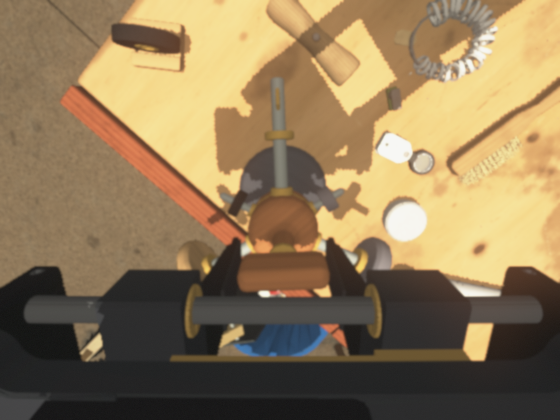

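>>> servo_tool --targets '[[[0.08,-0.08,0],-0.05,0.4],[[0.08,-0.08,0],-0.1,0.4],[[0.08,-0.08,0],-0.1,0.4]]'

```text
clock: 9.5
tcp_pos: [0.4908, -0.1582, 0.149]
ee_rot: [-0.206, 0.979, 0.003, -0.002]
contact_force: [-9.1, 8.9, 8.3]
opening: 0.0501
```

```bash
python3 -c "
from h import *
snap('k8')
o=arm.observe();print(o['wrist_torque'],o['contact_force'],o['joint_efforts'],o['dq'])
im=arm.read_camera('side')[70:270,210:430,::-1]
cv2.imwrite('pics/side_k8.png',cv2.resize(im,(660,600),interpolation=cv2.INTER_CUBIC))
"
```

```text
k8 t 9.5 tcp [ 0.4908 -0.1582  0.149 ] q [-0.2057  0.9786  0.003  -0.0016] j [-0.4178 -0.1547  1.9708  0.0031  1.3315 -2.4036] F [-9.0914  8.9051  8.2584] open 0.05008618671404662
[ 1.8116  1.6118 -0.0066] [-9.224  10.2565  7.5794] [ -3.3664 -24.661  -36.8596  -1.5109  -3.4304   0.051 ] [ 0.0009 -0.0003  0.     -0.0002 -0.0003 -0.0016]
```

View pics/side_k8.png

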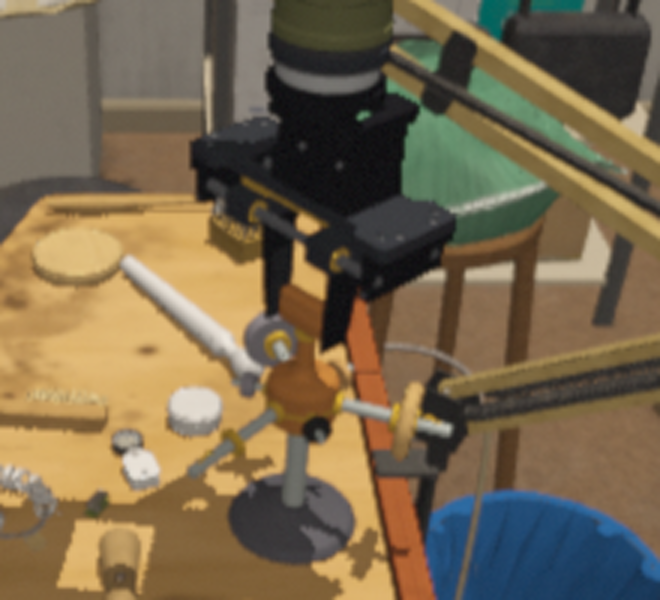

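View pics/w_k8.png

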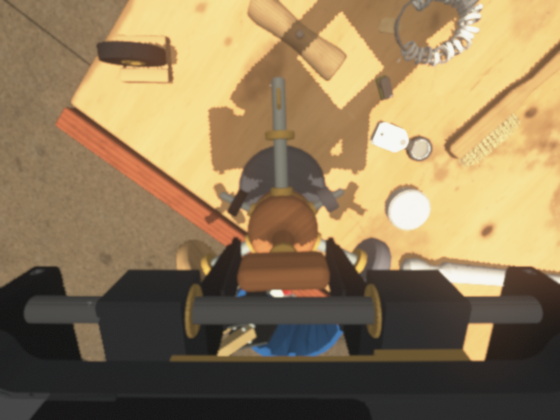

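>>> servo_tool --targets '[[[-0.08,0.12,0],0,0.4],[[-0.16,0.24,0],0,0.4],[[-0.17,0.26,0],-0.07,0.4],[[-0.17,0.28,0],-0.14,0.4],[[-0.18,0.31,0],-0.21,0.4],[[-0.18,0.33,0],-0.28,0.4],[[-0.18,0.36,0],-0.35,0.4],[[-0.18,0.39,0],-0.415,0.4],[[-0.18,0.39,0],-0.415,0.4]]'

```text
clock: 10.72
tcp_pos: [0.4907, -0.1569, 0.1489]
ee_rot: [0.0, 1.0, -0.0, 0.0]
contact_force: [-4.2, 1.9, 2.5]
opening: 0.0497
```

```bash
python3 -c "
from h import *
snap('k9')
o=arm.observe();q=o['ee_rot'];print(o['wrist_torque'], 2*np.arctan2(q[1],q[0])-np.pi/2)
im=arm.read_camera('side')[70:270,210:430,::-1]
cv2.imwrite('pics/side_k9.png',cv2.resize(im,(660,600),interpolation=cv2.INTER_CUBIC))
"
```

```text
k9 t 10.725 tcp [ 0.4907 -0.1569  0.1489] q [ 0.0004  1.     -0.0002  0.0001] j [-0.4136 -0.1605  1.9759 -0.0002  1.3258 -1.9837] F [-4.2475  1.8655  2.5252] open 0.049663394233738334
[ 0.5146  0.6509 -0.1243] 1.570445876778634
```

View pics/side_k9.png

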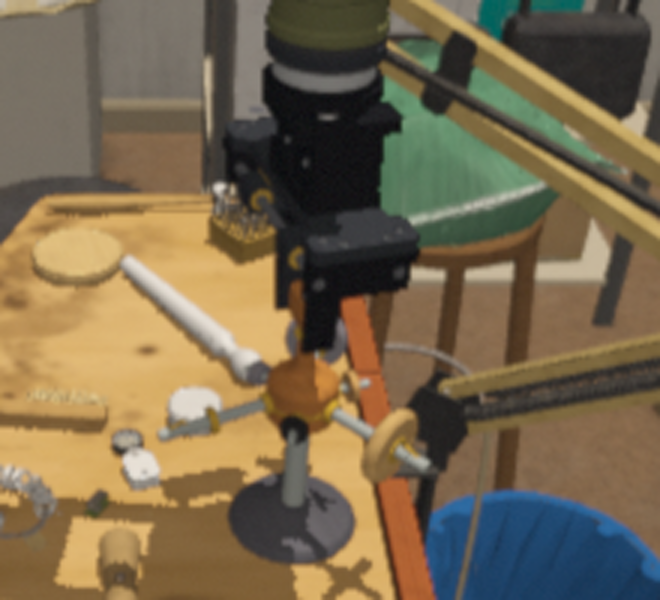

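View pics/w_k9.png

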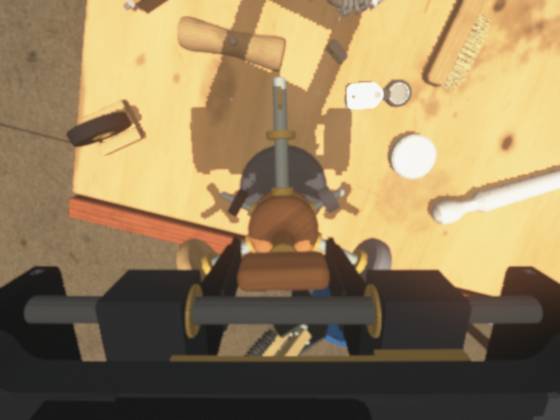

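```bash
python3 -c "
from h import *
a=cv2.imread('pics/w_k9.png')[60:300,200:360];cv2.imwrite('pics/w_k9c.png',cv2.resize(a,(400,600),interpolation=cv2.INTER_CUBIC))
im=arm.read_camera('side')[180:250,250:330,::-1]
cv2.imwrite('pics/side_k9c.png',cv2.resize(im,(686,600),interpolation=cv2.INTER_CUBIC))
"
```

```text
(no output)
```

View pics/w_k9c.png

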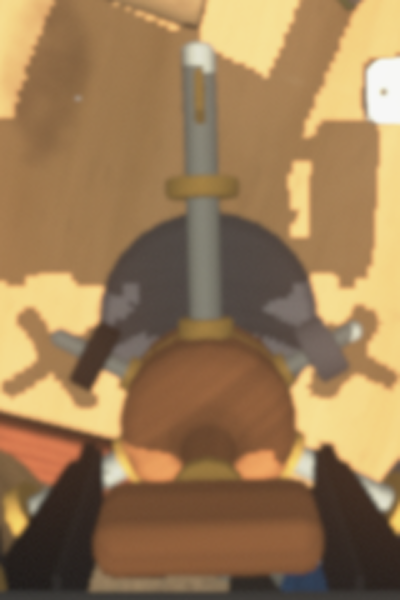

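View pics/side_k9c.png

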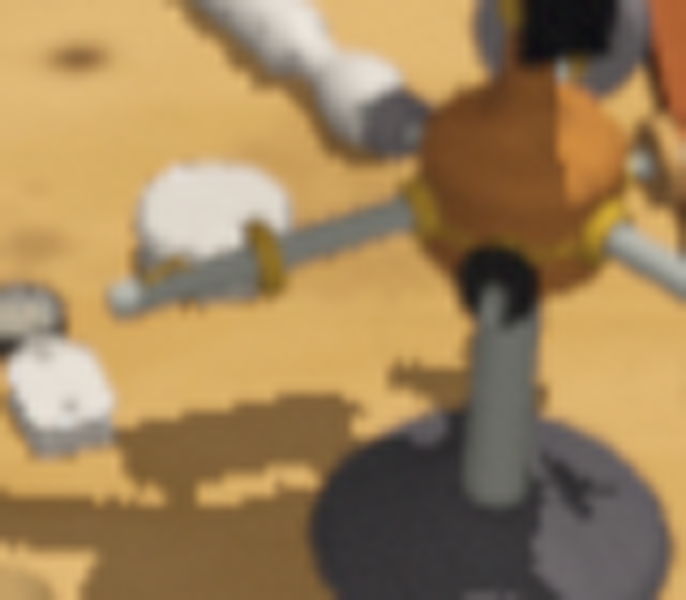

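```bash
python3 -c "
from h import *
W=wcam('k9');S=cam('side')
for n,s,w in [('tip',(120,298),(198,47)),('collar',(267,258),(202,187)),('root',(410,210),(205,315)),('hubend',(395,215),(204,300))]:
    s=(250+s[0]/8.575-.44,180+s[1]/8.571-.44);w=(200+w[0]/2.5-.3,60+w[1]/2.5-.3)
    print(n,tri((S,s),(W,w)))
for x in (-.111,-.073,-.03): print(proj(W,(.4944+x,-.1567,.127+.11*(x+.026)))[0])
"
```

```text
tip (array([ 0.3854, -0.1607,  0.1154]), [np.float64(0.6904286298189287), np.float64(0.6904286298190527)])
collar (array([ 0.4247, -0.1595,  0.1189]), [np.float64(0.3963645848877652), np.float64(0.3963645848879094)])
root (array([ 0.4628, -0.1586,  0.1256]), [np.float64(0.6368542698425459), np.float64(0.6368542698425342)])
hubend (array([ 0.4585, -0.159 ,  0.1251]), [np.float64(0.8506083410299737), np.float64(0.8506083410300709)])
[284.087  76.222]
[284.0916 130.7472]
[284.0952 188.8038]
```

>>> servo_tool --targets '[[[0,-0.05,0],-0.02,0.4],[[0,-0.05,0],-0.035,0.4],[[0,-0.05,0],-0.035,0.4],[[0,-0.05,0],-0.035,0.6],[[0,-0.05,0],-0.035,0.8],[[0,-0.05,0],-0.035,0.8],[[0,-0.05,2],-0.035,0.9],[[0,-0.05,5],-0.035,0.9],[[-1,-1,10],-0.035,0.9],[[-1,-1,10],-0.035,0.9]]'

```text
clock: 12.12
tcp_pos: [0.4832, -0.1684, 0.2558]
ee_rot: [0.018, 1.0, -0.003, 0.005]
contact_force: [-0.8, 0.7, 0.1]
opening: 0.0852
```

```bash
python3 -c "
from h import *
snap('r1')
im=arm.read_camera('side')[180:250,250:330,::-1]
cv2.imwrite('pics/side_r1c.png',cv2.resize(im,(686,600),interpolation=cv2.INTER_CUBIC))
a=cv2.imread('pics/w_r1.png')[80:240,200:360];cv2.imwrite('pics/w_r1c.png',cv2.resize(a,(600,600),interpolation=cv2.INTER_CUBIC))
"
```

```text
r1 t 12.125 tcp [ 0.4832 -0.1684  0.2558] q [ 0.0183  0.9998 -0.0025  0.0053] j [-0.4402 -0.2338  1.8598 -0.0003  1.5038 -1.9744] F [-0.7991  0.6612  0.1164] open 0.08521932020072351
```

View pics/side_r1c.png

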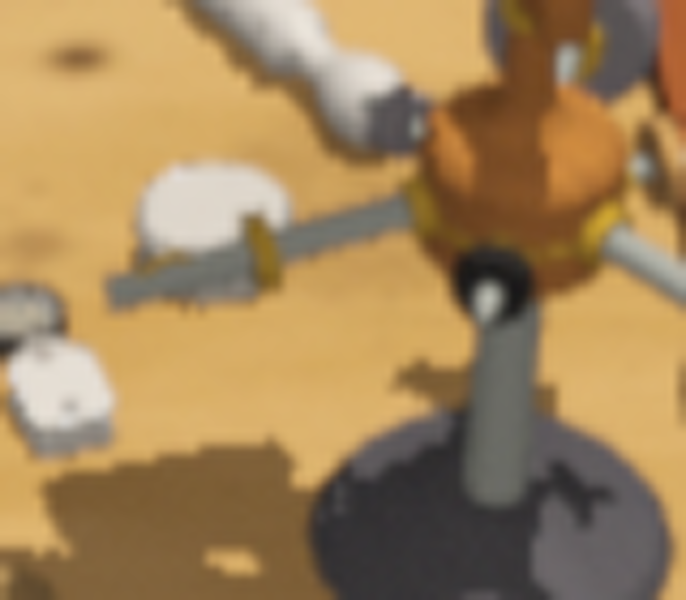

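View pics/w_r1c.png

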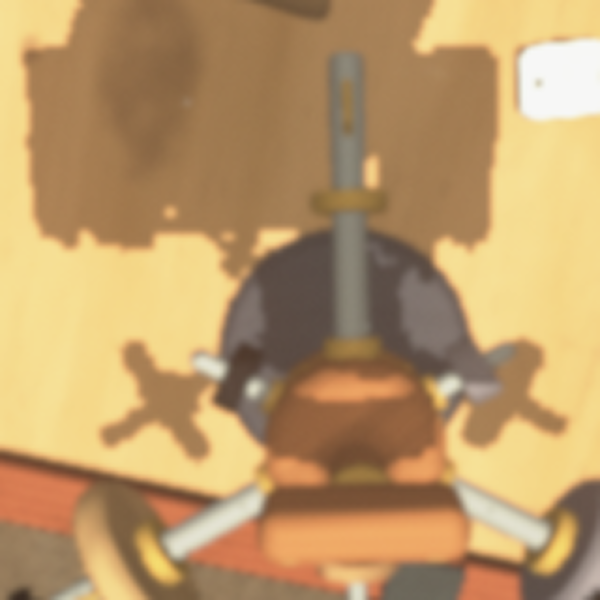

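View pics/w_r1.png

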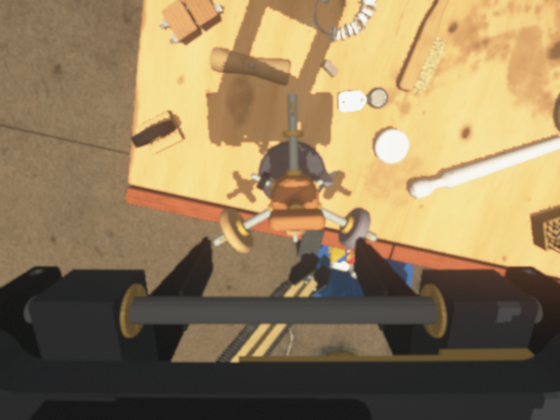

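```bash
python3 -c "
from h import *
W=wcam('r1');S=cam('side')
f=lambda x,y:(200+x/3.75-.37,80+y/3.75-.37)
for n,s,w in [('tip',(110,293),(345,55)),('collar',(265,256),(349,202)),('root',(408,210),(352,335))]:
    s=(250+s[0]/8.575-.44,180+s[1]/8.571-.44)
    print(n,tri((S,s),(W,f(*w))))
print(onz(W,f(345,55),.116),onz(W,f(352,335),.126),'foot',onz(W,f(347,340),.008))
print(onz(W,f(366,537),.214),'knob ends',onz(W,f(262,540),.214)-onz(W,f(469,533),.214))
"
```

```text
tip (array([ 0.3843, -0.1569,  0.1142]), [np.float64(0.15049558981829142), np.float64(0.15049558981833774)])
collar (array([ 0.425 , -0.157 ,  0.1175]), [np.float64(0.3254351147157733), np.float64(0.3254351147157242)])
root (array([ 0.4629, -0.1574,  0.1247]), [np.float64(0.47212473667411137), np.float64(0.47212473667405147)])
[ 0.3842 -0.1569  0.116 ] [ 0.4622 -0.1573  0.126 ] foot [ 0.4863 -0.1566  0.008 ]
[ 0.4925 -0.1574  0.214 ] knob ends [ 0.     -0.0474  0.    ]
```

>>> servo_tool --targets '[[[-2,-4,0],0.1,1],[[-4,-9,0],0.2,1],[[-5.5,-14,0],0.3,1],[[-5.5,-16,-3],0.4,1],[[-5.5,-16,-7],0.47,1],[[-5.5,-16,-8],0.47,1],[[-5.5,-16,-8],0.47,1]]'

```text
clock: 13.1
tcp_pos: [0.4253, -0.326, 0.1677]
ee_rot: [-0.215, 0.977, 0.001, -0.001]
contact_force: [0.8, 0.5, 0.9]
opening: 0.095
```

```bash
python3 -c "
from h import *
snap('w1')
im=arm.read_camera('side')[220:340,220:380,::-1]
cv2.imwrite('pics/side_w1c.png',cv2.resize(im,(800,600),interpolation=cv2.INTER_CUBIC))
"
```

```text
w1 t 13.1 tcp [ 0.4253 -0.326   0.1677] q [-0.2152  0.9766  0.0009 -0.0006] j [-0.7541 -0.1235  1.911  -0.      1.3563 -2.7587] F [0.7731 0.5346 0.8734] open 0.09501146484415843
```

View pics/w_w1.png

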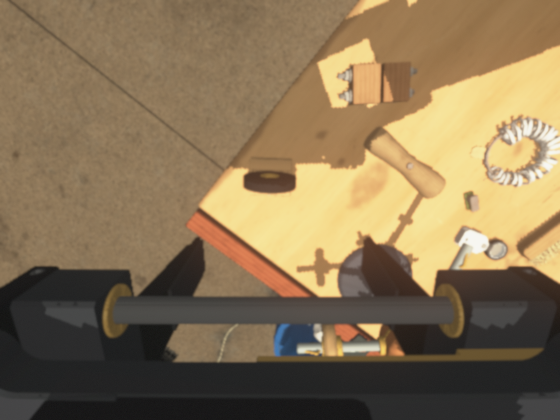

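View pics/side_w1c.png

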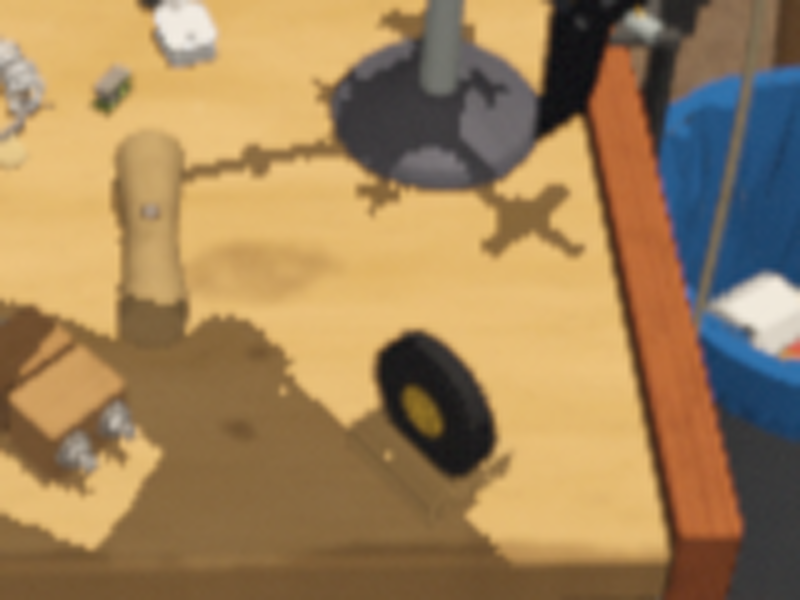

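```bash
python3 -c "
from h import *
a=cv2.imread('pics/w_w1.png')[140:220,210:330];cv2.imwrite('pics/w_w1c.png',cv2.resize(a,(780,520),interpolation=cv2.INTER_CUBIC))
W=wcam('w1');
for p in [(270,176)]: print(onz(W,p,.035))
"
```

```text
[ 0.4182 -0.3454  0.035 ]
```

View pics/w_w1c.png

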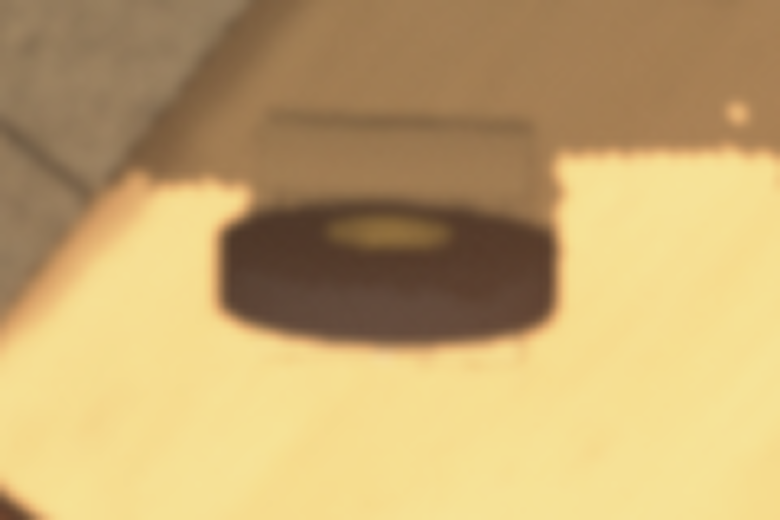

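```bash
python3 -c "
from h import *
W=wcam('w1');S=cam('side')
f=lambda x,y:(210+x/6.5-.42,140+y/6.5-.42)
P,Q=onz(W,f(270,115),.015),onz(W,f(530,128),.015);d=Q-P;print('rest near edge',P,Q,np.linalg.norm(d),np.arctan2(d[1],d[0]))
P,Q=onz(W,f(222,240),.035),onz(W,f(556,245),.035);d=Q-P;print('wheel front edges',P,Q,np.linalg.norm(d),np.arctan2(d[1],d[0]))
print('bush',tri((W,f(388,234)),(S,(220+423/5-.4,220+411/5-.4))))
"
```

```text
rest near edge [ 0.4112 -0.3735  0.015 ] [ 0.3937 -0.3303  0.015 ] 0.046579530518014854 1.9540159814241642
wheel front edges [ 0.431  -0.3718  0.035 ] [ 0.4077 -0.3193  0.035 ] 0.05746017201380056 1.988633825304296
bush (array([ 0.4185, -0.3463,  0.0334]), [np.float64(0.10218426626673656), np.float64(0.10218426626686414)])
```

>>> servo_tool --targets '[[[0,-1.7,-3],-0.01,1],[[-0.1,-1.7,-7],-0.01,1],[[-0.1,-1.7,-11],-0.01,1],[[-0.1,-1.7,-14],-0.01,1],[[-0.1,-1.7,-15.5],-0.01,1],[[-0.1,-1.7,-15.5],-0.01,1]]'

```text
clock: 13.95
tcp_pos: [0.425, -0.3437, 0.0139]
ee_rot: [-0.211, 0.978, 0.0, -0.0]
contact_force: [-0.3, 0.0, 0.9]
opening: 0.0953
```

```bash
python3 -c "
from h import *
snap('w2')
im=arm.read_camera('side')[220:340,220:380,::-1]
cv2.imwrite('pics/side_w2c.png',cv2.resize(im,(800,600),interpolation=cv2.INTER_CUBIC))
"
```

```text
w2 t 13.95 tcp [ 0.425  -0.3437  0.0139] q [-0.2106  0.9776  0.     -0.    ] j [-0.7783  0.056   2.0121 -0.      1.0735 -2.7735] F [-0.3048  0.0183  0.9274] open 0.0952936198245553
```

View pics/w_w2.png

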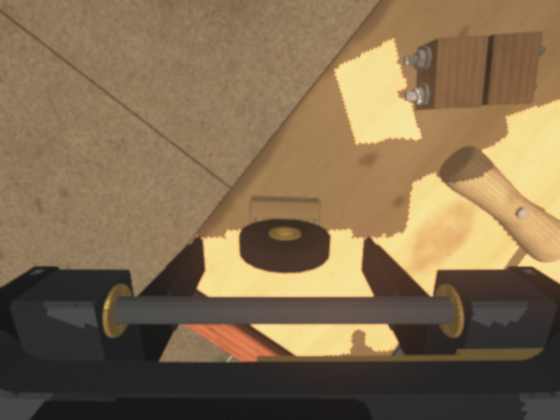

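View pics/side_w2c.png

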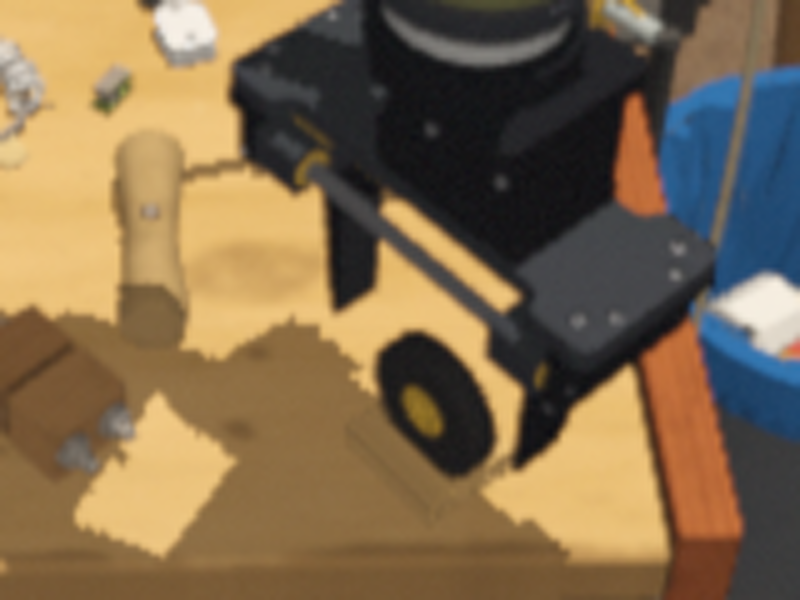

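```bash
python3 -c "
from h import *
W=wcam('w2');S=cam('side')
print(tri((W,(202,238)),(S,(220+516/5-.4,220+467/5-.4))),tri((W,(363,238)),(S,(220+336/5-.4,220+308/5-.4))))
print('bush',tri((W,(285,233)),(S,(220+423/5-.4,220+411/5-.4))))
o=arm.observe(); q=o['ee_rot']; th=2*np.arctan2(q[1],q[0])-np.pi/2;print(th)
"
```

```text
(array([ 0.437 , -0.3926,  0.05  ]), [np.float64(1.1946899910584672), np.float64(1.194689991058392)]) (array([ 0.3932, -0.3096,  0.0613]), [np.float64(0.27470388662077727), np.float64(0.2747038866207295)])
bush (array([ 0.4187, -0.3457,  0.0325]), [np.float64(0.1646090728911857), np.float64(0.16460907289118032)])
1.9951021357426115
```

>>> servo_tool --targets '[[[0,0,-2],0,1],[[0,0,-3],0,1],[[0,0,-3.3],0,1],[[0,0,-3.3],0,0.8],[[0,0,-3.3],0,0.6],[[0,0,-3.3],0,0.55],[[0,0,-3.3],0,0.55]]' --squeeze 12

```text
clock: 14.92
tcp_pos: [0.4248, -0.3438, -0.0191]
ee_rot: [-0.21, 0.978, -0.0, 0.0]
contact_force: [-0.7, -0.1, 1.5]
opening: 0.0608
```

```bash
python3 -c "
from h import *
snap('w3')
im=arm.read_camera('side')[220:340,220:380,::-1]
cv2.imwrite('pics/side_w3c.png',cv2.resize(im,(800,600),interpolation=cv2.INTER_CUBIC))
"
```

```text
w3 t 14.925 tcp [ 0.4248 -0.3438 -0.0191] q [-0.2105  0.9776 -0.0001  0.0001] j [-0.7787  0.1028  2.027   0.      1.0115 -2.7737] F [-0.6626 -0.0736  1.5043] open 0.06083232981072711
```

View pics/w_w3.png

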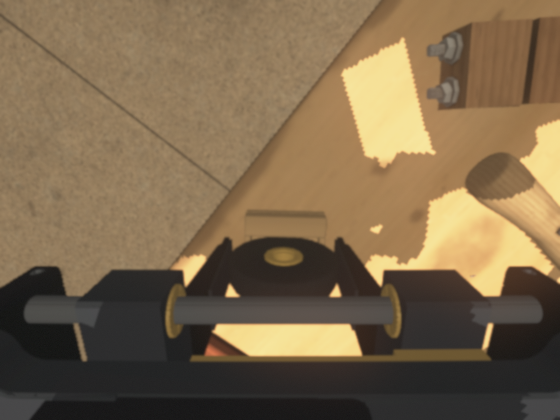

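View pics/side_w3c.png

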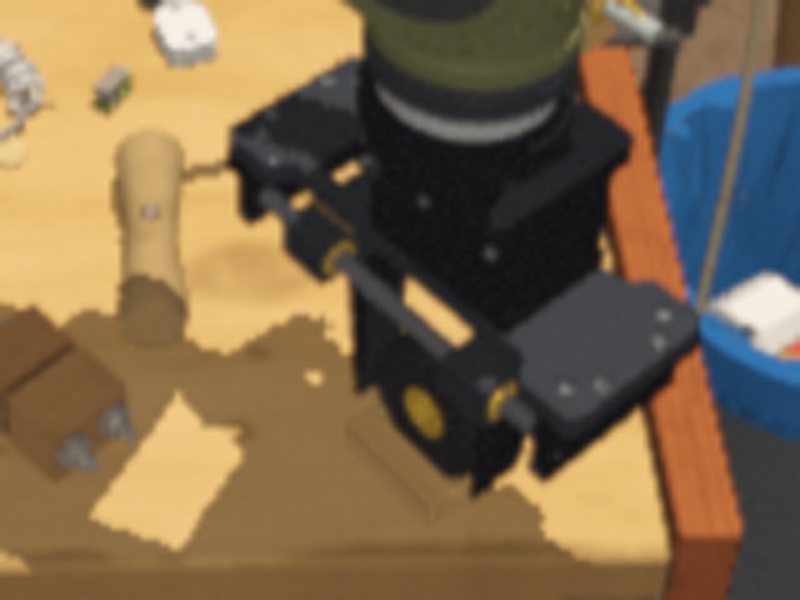

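>>> servo_tool --targets '[[[0,0,0],0,0.5],[[0,0,0],0,0.5],[[0,0,1],0,0.5],[[0,0,2.5],0,0.5],[[0,0,4],0,0.5],[[0,0,4],0,0.5]]' --squeeze 30

```text
clock: 15.78
tcp_pos: [0.426, -0.345, 0.023]
ee_rot: [-0.211, 0.978, -0.002, 0.001]
contact_force: [0.1, 0.8, -1.2]
opening: 0.0601
```

```bash
python3 -c "
from h import *
snap('w4')
im=arm.read_camera('side')[220:340,220:380,::-1]
cv2.imwrite('pics/side_w4c.png',cv2.resize(im,(800,600),interpolation=cv2.INTER_CUBIC))
"
```

```text
w4 t 15.775 tcp [ 0.426 -0.345  0.023] q [-0.2105  0.9776 -0.0019  0.0012] j [-0.7787  0.0441  2.007  -0.      1.086  -2.7737] F [ 0.0859  0.7977 -1.1775] open 0.060080252964600955
```

View pics/w_w4.png

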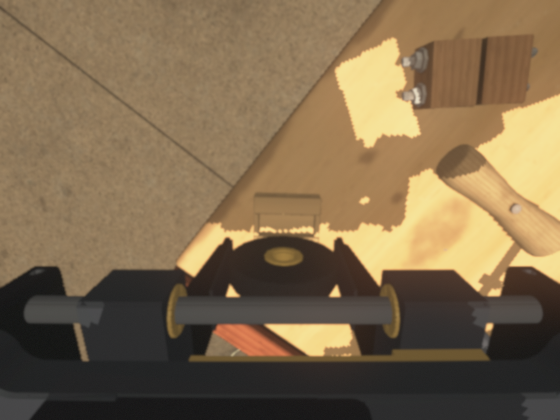

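View pics/side_w4c.png

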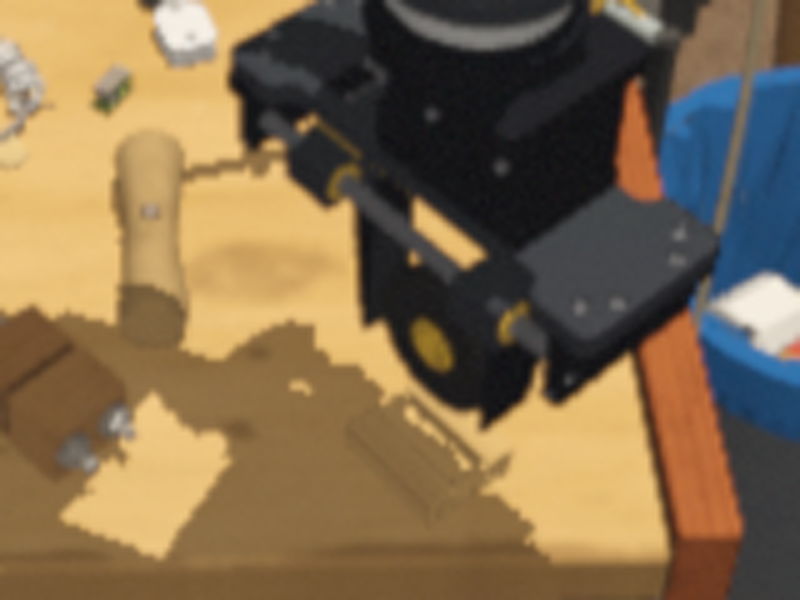

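>>> servo_tool --targets '[[[-1.5,0,3],-0.05,0.5],[[-4,1,6],-0.1,0.5],[[-7,4,7],-0.17,0.5],[[-8.6,8,7],-0.25,0.5],[[-8.6,12,7],-0.33,0.5],[[-8.6,16,7],-0.4,0.5],[[-8.6,18.8,6],-0.425,0.5],[[-8.6,18.8,4],-0.425,0.5],[[-8.6,18.8,4],-0.425,0.5]]'

```text
clock: 17.0
tcp_pos: [0.337, -0.1544, 0.0585]
ee_rot: [0.0, 1.0, 0.001, -0.002]
contact_force: [-0.2, -1.0, -1.2]
opening: 0.06
```

```bash
python3 -c "
from h import *
snap('i1')
im=arm.read_camera('side')[150:270,200:360,::-1]
cv2.imwrite('pics/side_i1c.png',cv2.resize(im,(800,600),interpolation=cv2.INTER_CUBIC))
"
```

```text
i1 t 17.0 tcp [ 0.337  -0.1544  0.0585] q [ 0.      1.      0.0012 -0.0019] j [-0.5746 -0.4512  2.3551 -0.      1.2421 -2.1453] F [-0.1704 -0.9799 -1.1656] open 0.06004436931912003
```

View pics/w_i1.png

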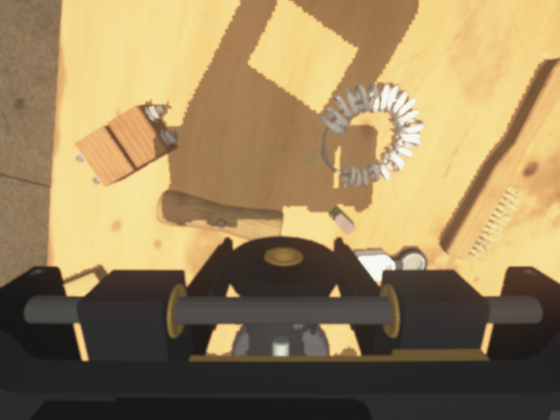

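View pics/side_i1c.png

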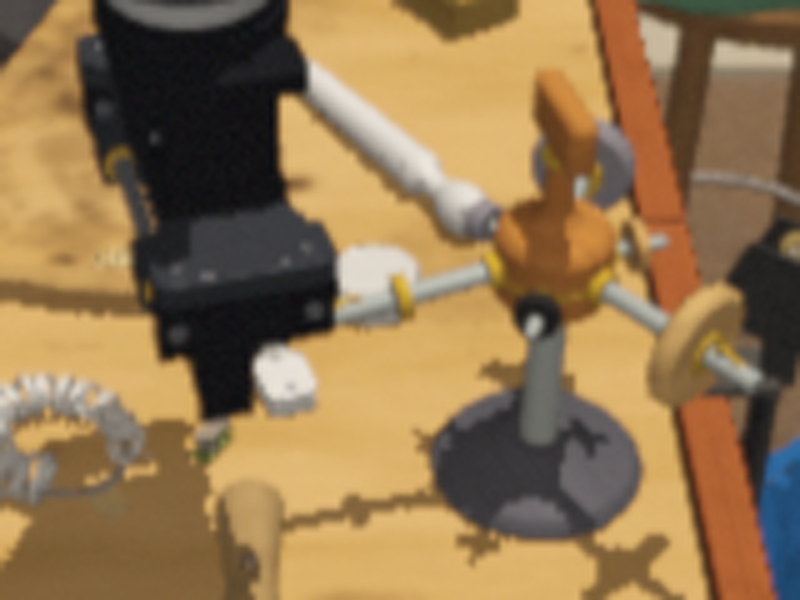

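>>> servo_tool --targets '[[[1,-0.2,0.3],0,0.5],[[2,-0.25,0.35],0,0.5],[[3,-0.25,0.35],0,0.5],[[3.3,-0.25,0.35],0,0.5],[[3.3,-0.25,0.35],0,0.5]]'

```text
clock: 17.73
tcp_pos: [0.3717, -0.1581, 0.0639]
ee_rot: [0.0, 1.0, 0.0, -0.0]
contact_force: [0.4, -0.3, -1.3]
opening: 0.0603
```

```bash
python3 -c "
from h import *
snap('i2')
im=arm.read_camera('side')[170:250,220:320,::-1]
cv2.imwrite('pics/side_i2c.png',cv2.resize(im,(750,600),interpolation=cv2.INTER_CUBIC))
im=arm.read_camera('top')[130:270,220:390,::-1]
cv2.imwrite('pics/top_i2c.png',cv2.resize(im,(728,600),interpolation=cv2.INTER_CUBIC))
a=cv2.imread('pics/w_i2.png')[220:370,210:360];cv2.imwrite('pics/w_i2c.png',cv2.resize(a,(600,600),interpolation=cv2.INTER_CUBIC))
"
```

```text
i2 t 17.725 tcp [ 0.3717 -0.1581  0.0639] q [ 0.0002  1.      0.0002 -0.0003] j [-0.5351 -0.3622  2.2849 -0.      1.2196 -2.1055] F [ 0.3956 -0.2966 -1.344 ] open 0.060278995303708977
```

View pics/w_i2c.png

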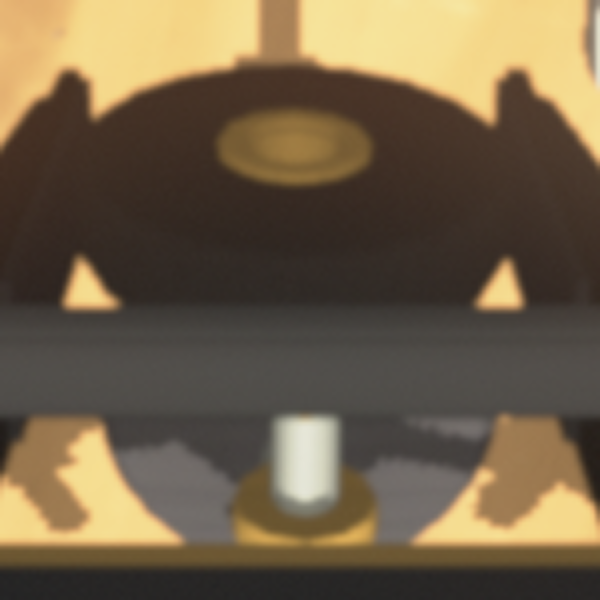

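View pics/side_i2c.png

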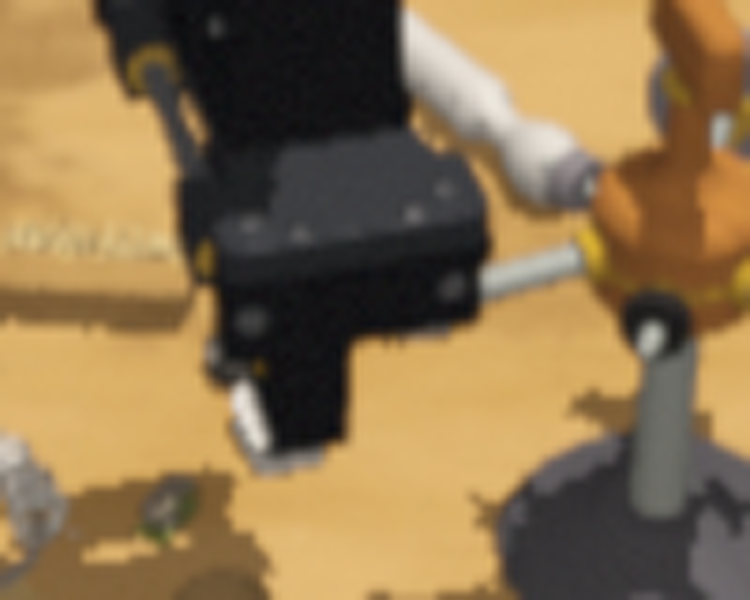

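View pics/top_i2c.png

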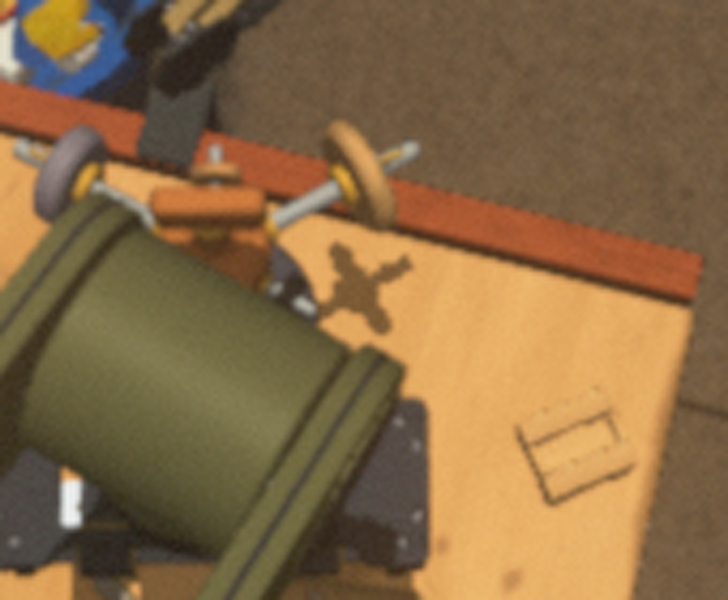

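>>> servo_tool --targets '[[[0,0.15,-0.15],0,0.5],[[0.2,0.15,-0.15],0,0.5],[[0.35,0.15,-0.15],0,0.5],[[0.5,0.15,-0.15],0,0.5],[[0.6,0.15,-0.15],0,0.5],[[0.7,0.15,-0.15],0,0.5],[[0.7,0.15,-0.15],0,0.5]]'

```text
clock: 18.75
tcp_pos: [0.3787, -0.1567, 0.0626]
ee_rot: [0.0, 1.0, -0.0, 0.0]
contact_force: [-0.2, 0.9, -1.4]
opening: 0.0603
```

```bash
python3 -c "
from h import *
snap('i3')
o=arm.observe();print(o['wrist_torque'])
a=cv2.imread('pics/w_i3.png')[220:370,210:360];cv2.imwrite('pics/w_i3c.png',cv2.resize(a,(600,600),interpolation=cv2.INTER_CUBIC))
"
```

```text
i3 t 18.75 tcp [ 0.3787 -0.1567  0.0626] q [ 0.0004  1.     -0.      0.    ] j [-0.5235 -0.3443  2.2743 -0.      1.2116 -2.0935] F [-0.1876  0.8808 -1.4431] open 0.06028745602430705
[ 0.0388  0.0103 -0.0331]
```

View pics/w_i3c.png

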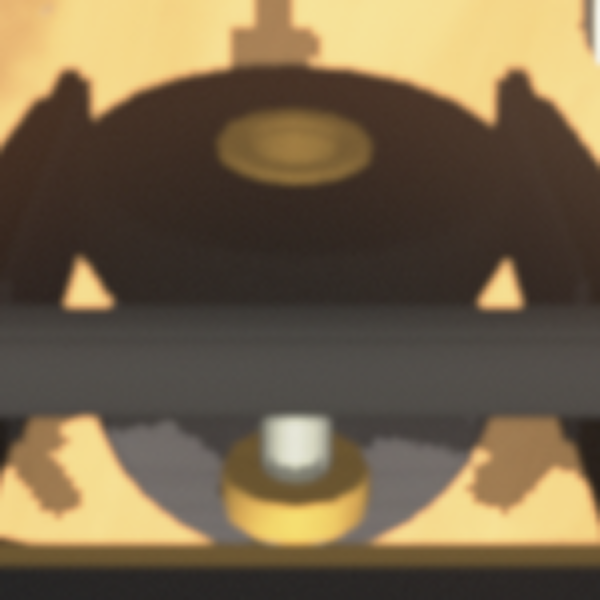

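>>> servo_tool --targets '[[[0.1,0,0],0,0.5],[[0.2,0,0],0,0.5],[[0.3,0,0],0,0.5],[[0.3,0,0],0,0.5]]'

```text
clock: 19.3
tcp_pos: [0.3817, -0.1566, 0.0624]
ee_rot: [0.0, 1.0, 0.0, -0.0]
contact_force: [0.6, -0.0, -2.0]
opening: 0.0601
```

```bash
python3 -c "
from h import *
o=arm.observe();print(o['wrist_torque'],o['contact_force'])
"
```

```text
[ 0.1276  0.009  -0.0435] [ 0.6486 -0.0111 -1.9853]
```

>>> servo_tool --targets '[[[0.1,0,0.01],0,0.5],[[0.2,0,0.02],0,0.5],[[0.3,0,0.04],0,0.5],[[0.3,0,0.04],0,0.5]]'

```text
clock: 19.8
tcp_pos: [0.3845, -0.1566, 0.0626]
ee_rot: [0.0, 1.0, 0.0, -0.0]
contact_force: [-0.0, 0.2, -3.9]
opening: 0.0599
```

```bash
python3 -c "
from h import *
o=arm.observe();print(o['wrist_torque'],o['contact_force'],o['tcp_pos'])
im=arm.read_camera('side')[170:250,220:320,::-1]
cv2.imwrite('pics/side_i4c.png',cv2.resize(im,(750,600),interpolation=cv2.INTER_CUBIC))
"
```

```text
[ 0.0749  0.0989 -0.024 ] [-0.0342  0.1621 -3.8967] [ 0.3845 -0.1566  0.0626]
```

View pics/side_i4c.png

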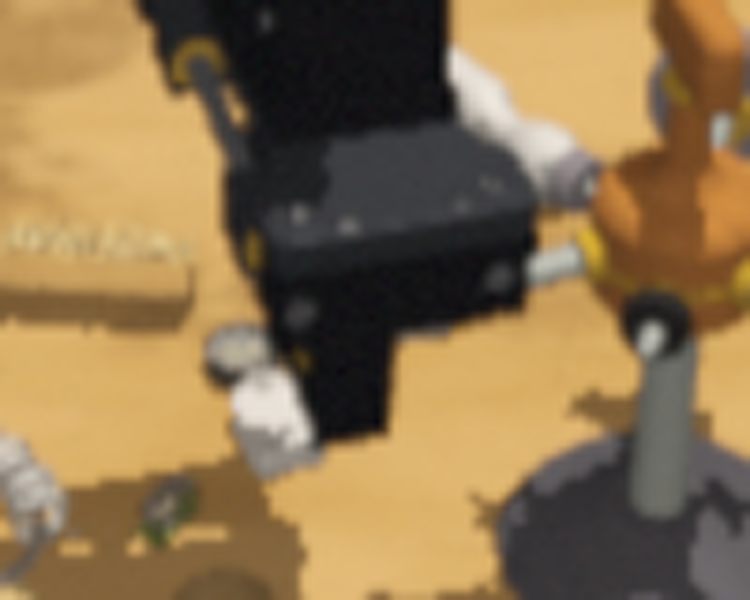

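>>> servo_tool --targets '[[[0,0,-0.05],0,0.5],[[0,0,-0.1],0,0.5],[[0,0,-0.1],0,0.5]]'

```text
clock: 20.23
tcp_pos: [0.385, -0.1569, 0.0623]
ee_rot: [0.0, 1.0, -0.0, 0.0]
contact_force: [-0.4, 0.9, -1.7]
opening: 0.06
```

```bash
python3 -c "
from h import *
o=arm.observe();print(o['wrist_torque'],o['contact_force'],o['tcp_pos'])
"
```

```text
[0.0648 0.0534 0.0109] [-0.4212  0.8992 -1.7066] [ 0.385  -0.1569  0.0623]
```

>>> servo_tool --targets '[[[0,0,-0.05],0,0.5],[[0,0,-0.1],0,0.5],[[0,0,-0.1],0,0.5]]'

```text
clock: 20.6
tcp_pos: [0.3848, -0.1568, 0.0611]
ee_rot: [0.0, 1.0, -0.0, 0.0]
contact_force: [-0.2, -0.4, -1.5]
opening: 0.0603
```

```bash
python3 -c "
from h import *
o=arm.observe();print(o['wrist_torque'],o['contact_force'],o['tcp_pos'])
"
```

```text
[ 0.0559  0.0412 -0.014 ] [-0.2177 -0.3591 -1.4694] [ 0.3848 -0.1568  0.0611]
```

>>> servo_tool --targets '[[[0.1,0,0.01],0,0.5],[[0.2,0,0.025],0,0.5],[[0.3,0,0.04],0,0.5],[[0.4,0,0.05],0,0.5],[[0.4,0,0.05],0,0.5]]'

```text
clock: 21.22
tcp_pos: [0.3886, -0.1567, 0.0615]
ee_rot: [0.0, 1.0, 0.0, -0.0]
contact_force: [-2.1, 0.6, 0.7]
opening: 0.06
```

```bash
python3 -c "
from h import *
o=arm.observe();print(o['wrist_torque'],o['contact_force'],o['tcp_pos'])
"
```

```text
[ 0.0257  0.2306 -0.0075] [-2.1059  0.6381  0.6568] [ 0.3886 -0.1567  0.0615]
```

Spring contact has begun, with Fx at about −2 N. I'll keep easing the wheel on along the sag.

>>> servo_tool --targets '[[[0.1,0,0.015],0,0.5],[[0.2,0,0.03],0,0.5],[[0.3,0,0.04],0,0.5],[[0.3,0,0.04],0,0.5]]'

```text
clock: 21.72
tcp_pos: [0.391, -0.1567, 0.062]
ee_rot: [0.0, 1.0, 0.0, -0.001]
contact_force: [-6.3, 1.0, 4.0]
opening: 0.0599
```

```bash
python3 -c "
from h import *
o=arm.observe();print(o['wrist_torque'],o['contact_force'],o['tcp_pos'])
"
```

```text
[0.0949 0.9272 0.0202] [-6.26    1.0276  3.975 ] [ 0.391  -0.1567  0.062 ]
```

>>> servo_tool --targets '[[[0.05,0,0.04],0,0.5],[[0.1,0,0.05],0,0.5],[[0.15,0,0.06],0,0.5],[[0.15,0,0.06],0,0.5]]'

```text
clock: 22.22
tcp_pos: [0.3922, -0.1567, 0.0626]
ee_rot: [0.0, 1.0, 0.0, -0.001]
contact_force: [-7.1, -0.1, 4.7]
opening: 0.06
```

```bash
python3 -c "
from h import *
o=arm.observe();print(o['wrist_torque'],o['contact_force'],o['tcp_pos'],o['opening'])
"
```

```text
[0.0946 1.1348 0.0244] [-7.0923 -0.1125  4.7138] [ 0.3922 -0.1567  0.0626] 0.0600056230333099
```

>>> servo_tool --targets '[[[0.05,0,0.02],0,0.5],[[0.1,0,0.03],0,0.5],[[0.15,0,0.04],0,0.5],[[0.2,0,0.05],0,0.5],[[0.2,0,0.05],0,0.5]]'

```text
clock: 22.85
tcp_pos: [0.3939, -0.1567, 0.0631]
ee_rot: [0.0, 1.0, 0.0, -0.002]
contact_force: [-8.9, 0.7, 6.1]
opening: 0.06
```

```bash
python3 -c "
from h import *
o=arm.observe();print(o['wrist_torque'],o['contact_force'],o['tcp_pos'],o['opening'])
"
```

```text
[0.13   1.2906 0.0418] [-8.9161  0.6616  6.092 ] [ 0.3939 -0.1567  0.0631] 0.06000077829539378
```

>>> servo_tool --targets '[[[0.05,0,0.04],0,0.5],[[0.1,0,0.06],0,0.5],[[0.15,0,0.07],0,0.5],[[0.2,0,0.08],0,0.5],[[0.2,0,0.08],0,0.5]]'

```text
clock: 23.48
tcp_pos: [0.3943, -0.1566, 0.0631]
ee_rot: [0.0, 1.0, 0.0, -0.004]
contact_force: [-11.5, -1.1, 5.4]
opening: 0.0599
```

```bash
python3 -c "
from h import *
o=arm.observe();print(o['wrist_torque'],o['contact_force'],o['tcp_pos'],o['opening'],o['ee_rot'])
snap('i5')
a=cv2.imread('pics/w_i5.png')[220:370,210:360];cv2.imwrite('pics/w_i5c.png',cv2.resize(a,(600,600),interpolation=cv2.INTER_CUBIC))
"
```

```text
[-0.1033  1.9087 -0.0204] [-11.457   -1.1394   5.4332] [ 0.3943 -0.1566  0.0631] 0.05990914626293322 [ 0.0002  1.      0.0003 -0.0036]
i5 t 23.475 tcp [ 0.3943 -0.1566  0.0631] q [ 0.0002  1.      0.0003 -0.0036] j [-0.5023 -0.2986  2.2394 -0.0032  1.2073 -2.0716] F [-11.457   -1.1394   5.4332] open 0.05990914626293322
```

View pics/w_i5c.png

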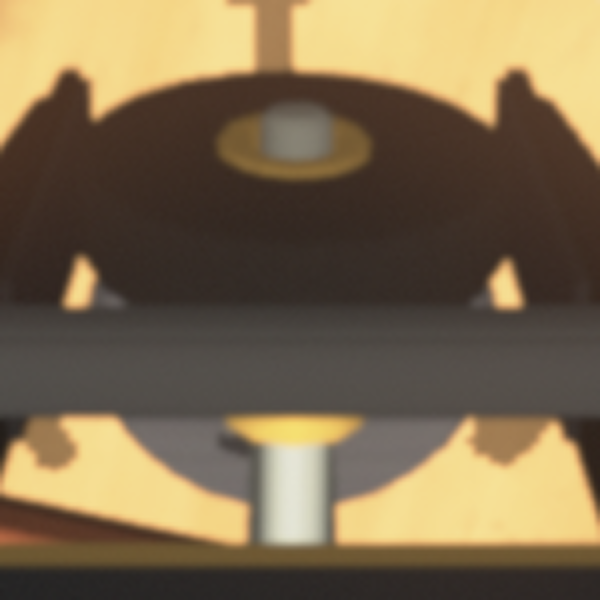

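>>> servo_tool --targets '[[[0.0,0,-0.05],0,0.5],[[0.05,0,-0.06],0,0.5],[[0.1,0,-0.06],0,0.5],[[0.1,0,-0.06],0,0.5]]'

```text
clock: 24.02
tcp_pos: [0.3947, -0.1566, 0.0625]
ee_rot: [0.0, 1.0, 0.0, -0.004]
contact_force: [-14.1, -1.0, 7.0]
opening: 0.0604
```

```bash
python3 -c "
from h import *
o=arm.observe();print(o['wrist_torque'],o['contact_force'],o['tcp_pos'],o['opening'],o['ee_rot'])
"
```

```text
[-0.0803  2.3579 -0.0032] [-14.0571  -0.9558   6.9844] [ 0.3947 -0.1566  0.0625] 0.06038910017500455 [ 0.0001  1.      0.0003 -0.0044]
```

>>> servo_tool --targets '[[[-0.1,0,0.0],0,0.5],[[-0.15,0,0.05],0,0.5],[[-0.15,0,0.1],0,0.5],[[-0.15,0,0.1],0,0.5]]' --squeeze 10

```text
clock: 24.52
tcp_pos: [0.3967, -0.1566, 0.0635]
ee_rot: [0.0, 1.0, 0.0, 0.0]
contact_force: [1.5, -0.4, -6.7]
opening: 0.0604
```

```bash
python3 -c "
from h import *
o=arm.observe();print(o['wrist_torque'],o['contact_force'],o['tcp_pos'],o['opening'],o['ee_rot'])
snap('i6')
a=cv2.imread('pics/w_i6.png')[220:370,210:360];cv2.imwrite('pics/w_i6c.png',cv2.resize(a,(600,600),interpolation=cv2.INTER_CUBIC))
"
```

```text
[-0.242  -0.1875  0.0049] [ 1.4575 -0.3853 -6.6831] [ 0.3967 -0.1566  0.0635] 0.06041443210536025 [0.0004 1.     0.0001 0.0002]
i6 t 24.525 tcp [ 0.3967 -0.1566  0.0635] q [0.0004 1.     0.0001 0.0002] j [-0.5022 -0.2995  2.2393  0.0003  1.2015 -2.0722] F [ 1.4575 -0.3853 -6.6831] open 0.06041443210536025
```

View pics/w_i6c.png

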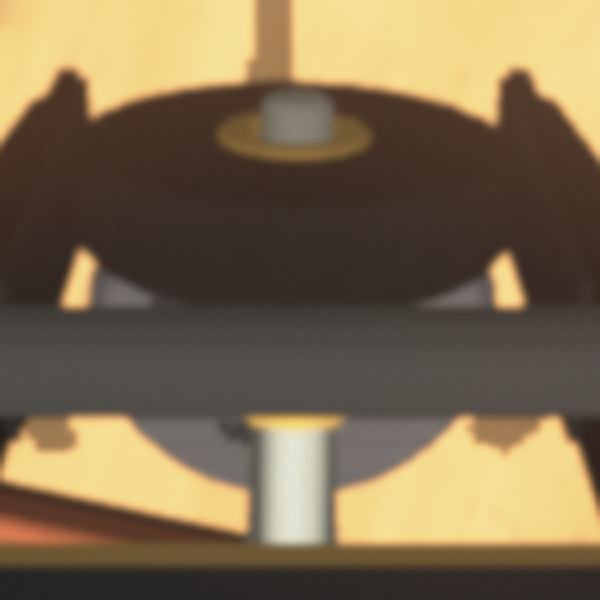

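>>> servo_tool --targets '[[[0,0,-0.08],0,0.5],[[0,0,-0.1],0,0.5],[[0.05,0,-0.1],0,0.5],[[0.1,0,-0.09],0,0.5],[[0.15,0,-0.08],0,0.5],[[0.15,0,-0.08],0,0.5]]' --squeeze 18

```text
clock: 25.32
tcp_pos: [0.3978, -0.1566, 0.0635]
ee_rot: [0.0, 1.0, 0.0, -0.001]
contact_force: [-5.3, 0.1, 0.9]
opening: 0.0603
```

```bash
python3 -c "
from h import *
o=arm.observe();print(o['wrist_torque'],o['contact_force'],o['tcp_pos'],o['opening'],o['ee_rot'])
"
```

```text
[0.1553 0.764  0.0557] [-5.2966  0.1116  0.8944] [ 0.3978 -0.1566  0.0635] 0.06030559616977364 [ 0.0004  1.      0.0001 -0.0005]
```

>>> servo_tool --targets '[[[0.05,0,0.01],0,0.5],[[0.1,0,0.02],0,0.5],[[0.15,0,0.03],0,0.5],[[0.2,0,0.03],0,0.5],[[0.2,0,0.03],0,0.5]]'

```text
clock: 25.95
tcp_pos: [0.4004, -0.1567, 0.0639]
ee_rot: [0.0, 1.0, -0.0, 0.0]
contact_force: [-2.1, 1.4, 0.0]
opening: 0.0601
```

```bash
python3 -c "
from h import *
o=arm.observe();print(o['wrist_torque'],o['contact_force'],o['tcp_pos'],o['opening'],o['ee_rot'])
snap('i7')
a=cv2.imread('pics/w_i7.png')[220:370,210:360];cv2.imwrite('pics/w_i7c.png',cv2.resize(a,(600,600),interpolation=cv2.INTER_CUBIC))
"
```

```text
[ 0.1084  0.5545 -0.0387] [-2.1319  1.3955  0.0392] [ 0.4004 -0.1567  0.0639] 0.06010108421797568 [ 0.0004  1.     -0.      0.0003]
i7 t 25.95 tcp [ 0.4004 -0.1567  0.0639] q [ 0.0004  1.     -0.      0.0003] j [-0.4983 -0.2908  2.232   0.0003  1.1999 -2.0684] F [-2.1319  1.3955  0.0392] open 0.06010108421797568
```

View pics/w_i7c.png

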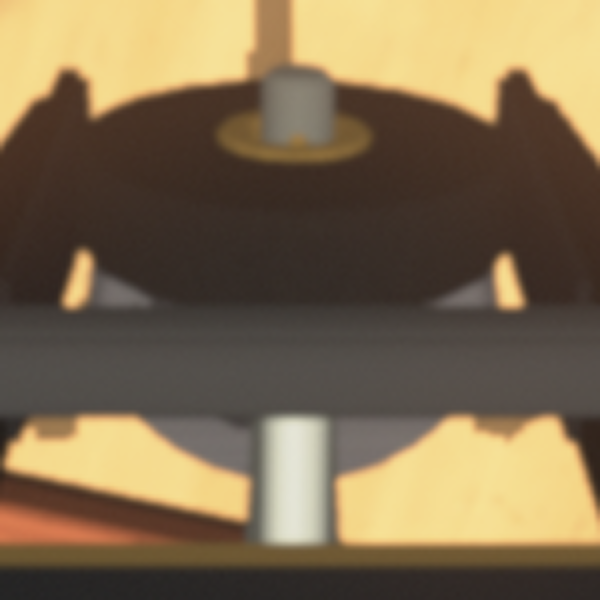

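>>> servo_tool --targets '[[[0.1,0,0.012],0,0.5],[[0.2,0,0.025],0,0.5],[[0.3,0,0.04],0,0.5],[[0.4,0,0.05],0,0.5],[[0.5,0,0.06],0,0.5],[[0.6,0,0.075],0,0.5],[[0.6,0,0.075],0,0.5]]'

```text
clock: 26.88
tcp_pos: [0.407, -0.1568, 0.0648]
ee_rot: [0.0, 1.0, -0.0, 0.001]
contact_force: [-2.9, 1.6, 3.2]
opening: 0.0603
```

```bash
python3 -c "
from h import *
o=arm.observe();print(o['wrist_torque'],o['contact_force'],o['tcp_pos'],o['opening'],o['ee_rot'])
"
```

```text
[ 0.1557  0.3459 -0.0435] [-2.896   1.5874  3.215 ] [ 0.407  -0.1568  0.0648] 0.06033765273969754 [ 0.0004  1.     -0.0002  0.0009]
```

>>> servo_tool --targets '[[[0.1,0,0.015],0,0.5],[[0.2,0,0.03],0,0.5],[[0.3,0,0.045],0,0.5],[[0.4,0,0.06],0,0.5],[[0.5,0,0.075],0,0.5],[[0.5,0,0.075],0,0.5]]'

```text
clock: 27.62
tcp_pos: [0.4122, -0.1568, 0.0652]
ee_rot: [0.0, 1.0, -0.0, 0.001]
contact_force: [1.3, -0.1, 0.6]
opening: 0.0604
```

```bash
python3 -c "
from h import *
o=arm.observe();print(o['wrist_torque'],o['contact_force'],o['tcp_pos'],o['opening'],o['ee_rot'])
snap('i8')
a=cv2.imread('pics/w_i8.png')[220:370,210:360];cv2.imwrite('pics/w_i8c.png',cv2.resize(a,(600,600),interpolation=cv2.INTER_CUBIC))
"
```

```text
[-0.0206 -0.2847  0.0109] [ 1.2628 -0.1306  0.5942] [ 0.4122 -0.1568  0.0652] 0.06037102856250114 [ 0.0004  1.     -0.0002  0.0012]
i8 t 27.625 tcp [ 0.4122 -0.1568  0.0652] q [ 0.0004  1.     -0.0002  0.0012] j [-0.486  -0.2646  2.2093  0.0009  1.1946 -2.0562] F [ 1.2628 -0.1306  0.5942] open 0.06037102856250114
```

View pics/w_i8c.png

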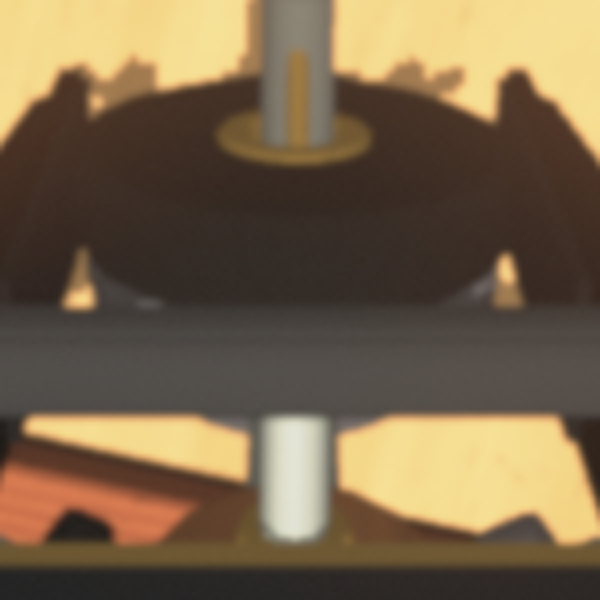

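>>> servo_tool --targets '[[[0.1,0,0.012],0,0.5],[[0.2,0,0.025],0,0.5],[[0.3,0,0.04],0,0.5],[[0.35,0,0.045],0,0.5],[[0.35,0,0.045],0,0.5]]'

```text
clock: 28.3
tcp_pos: [0.4146, -0.1566, 0.0655]
ee_rot: [0.0, 1.0, 0.0, -0.0]
contact_force: [-0.6, 0.2, -0.4]
opening: 0.0601
```

```bash
python3 -c "
from h import *
o=arm.observe();print(o['wrist_torque'],o['contact_force'],o['tcp_pos'],o['opening'],o['ee_rot'])
"
```

```text
[ 0.025  -0.0517 -0.0255] [-0.5836  0.1775 -0.445 ] [ 0.4146 -0.1566  0.0655] 0.060078434180756535 [ 0.0004  1.      0.0001 -0.0001]
```

>>> servo_tool --targets '[[[0.1,0,0.01],0,0.5],[[0.2,0,0.025],0,0.5],[[0.25,0,0.03],0,0.5],[[0.25,0,0.03],0,0.5]]'

```text
clock: 28.8
tcp_pos: [0.4158, -0.1565, 0.0653]
ee_rot: [0.0, 1.0, 0.0, -0.002]
contact_force: [-5.6, -0.3, 0.2]
opening: 0.0605
```

```bash
python3 -c "
from h import *
o=arm.observe();print(o['wrist_torque'],o['contact_force'],o['tcp_pos'],o['opening'],o['ee_rot'])
"
```

```text
[-0.0639  0.9386  0.0334] [-5.578  -0.2671  0.1714] [ 0.4158 -0.1565  0.0653] 0.060506118627749864 [ 0.0003  1.      0.0002 -0.0017]
```

>>> servo_tool --targets '[[[0.07,0,0],0,0.5],[[0.07,0,0],0,0.5]]'

```text
clock: 29.05
tcp_pos: [0.4158, -0.1564, 0.065]
ee_rot: [0.0, 1.0, 0.0, -0.002]
contact_force: [-6.1, -0.4, -0.3]
opening: 0.0603
```

```bash
python3 -c "
from h import *
o=arm.observe();print(o['wrist_torque'],o['contact_force'],o['tcp_pos'],o['opening'],o['ee_rot'])
snap('i9')
a=cv2.imread('pics/w_i9.png')[220:370,210:360];cv2.imwrite('pics/w_i9c.png',cv2.resize(a,(600,600),interpolation=cv2.INTER_CUBIC))
im=arm.read_camera('side')[150:250,220:345,::-1]
cv2.imwrite('pics/side_i9c.png',cv2.resize(im,(750,600),interpolation=cv2.INTER_CUBIC))
"
```

```text
[-0.0814  1.1154  0.0347] [-6.0941 -0.3917 -0.2796] [ 0.4158 -0.1564  0.065 ] 0.06033926447441064 [ 0.0002  1.      0.0003 -0.0025]
i9 t 29.05 tcp [ 0.4158 -0.1564  0.065 ] q [ 0.0002  1.      0.0003 -0.0025] j [-0.4795 -0.2494  2.1976 -0.0018  1.1982 -2.0493] F [-6.0941 -0.3917 -0.2796] open 0.06033926447441064
```

View pics/w_i9c.png

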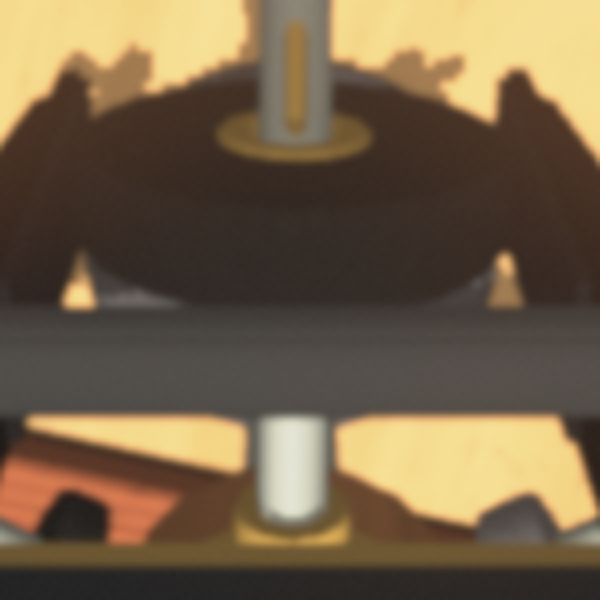

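View pics/side_i9c.png

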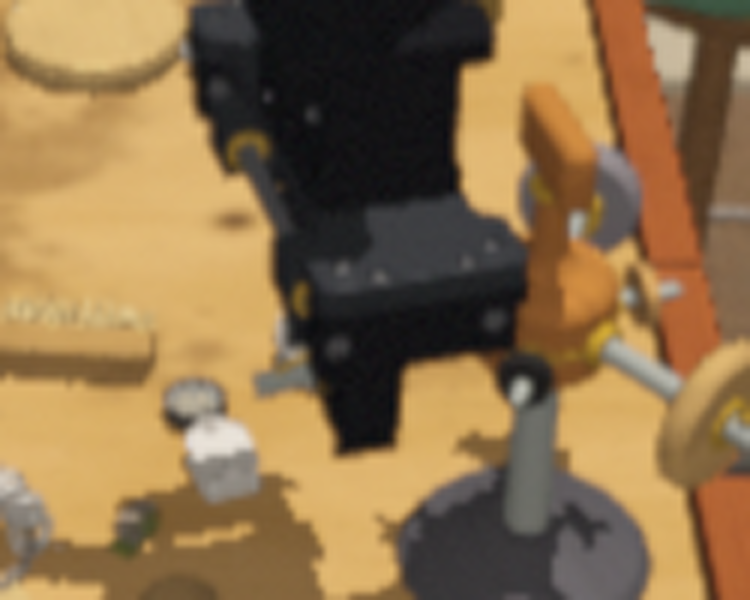

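>>> servo_tool --targets '[[[0.06,0,0],0,0.5],[[0.08,0,-0.03],0,0.5],[[0.08,0,-0.06],0,0.5],[[0.08,0,-0.06],0,0.5]]'

```text
clock: 29.65
tcp_pos: [0.4159, -0.1562, 0.064]
ee_rot: [0.0, 1.0, 0.001, -0.003]
contact_force: [-7.9, -0.2, 0.1]
opening: 0.0601
```

```bash
python3 -c "
from h import *
o=arm.observe();print(o['wrist_torque'],o['contact_force'],o['tcp_pos'],o['opening'],o['ee_rot'])
"
```

```text
[-0.0827  1.4001  0.0336] [-7.9483 -0.2428  0.0505] [ 0.4159 -0.1562  0.064 ] 0.06009703972062472 [ 0.0002  1.      0.0006 -0.0033]
```

>>> servo_tool --targets '[[[-0.1,0,0],0,0.5],[[-0.1,0,-0.03],0,0.5],[[-0.1,0,-0.03],0,0.66],[[-0.1,0,-0.03],0,0.72],[[-0.1,0,-0.03],0,0.72]]'

```text
clock: 30.28
tcp_pos: [0.4185, -0.1569, 0.0656]
ee_rot: [0.0, 1.0, -0.0, 0.001]
contact_force: [-0.5, -0.7, -0.1]
opening: 0.0683
```

```bash
python3 -c "
from h import *
o=arm.observe();print(o['wrist_torque'],o['contact_force'],o['tcp_pos'],o['opening'],o['ee_rot'])
snap('i10')
a=cv2.imread('pics/w_i10.png')[220:370,210:360];cv2.imwrite('pics/w_i10c.png',cv2.resize(a,(600,600),interpolation=cv2.INTER_CUBIC))
"
```

```text
[-0.0345  0.0595  0.0183] [-0.4974 -0.718  -0.0619] [ 0.4185 -0.1569  0.0656] 0.0683168598199693 [ 0.0004  1.     -0.0003  0.0009]
i10 t 30.275 tcp [ 0.4185 -0.1569  0.0656] q [ 0.0004  1.     -0.0003  0.0009] j [-0.4792 -0.249   2.1961  0.0003  1.1927 -2.0494] F [-0.4974 -0.718  -0.0619] open 0.0683168598199693
```

View pics/w_i10c.png

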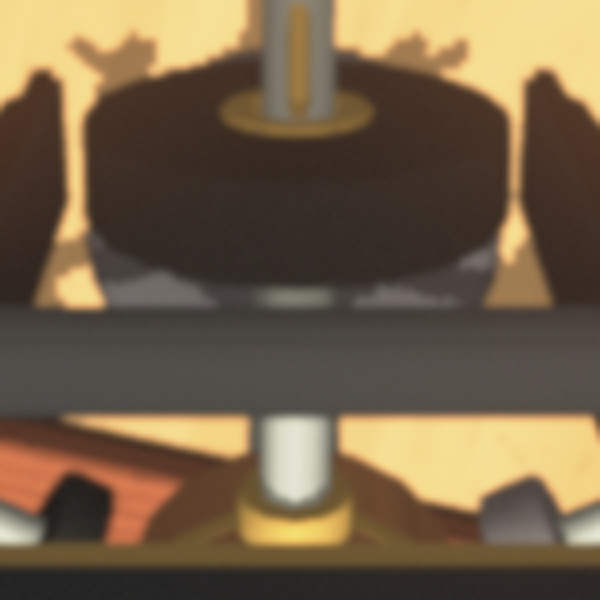

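>>> servo_tool --targets '[[[0,0,0],0,0.9],[[0,0,0],0,0.9],[[-0.3,0,2],0,0.9],[[-1,0,6],0,0.9],[[-4,0,10],0,0.9],[[-8,0,12],0,0.9],[[-8,0,12],0,0.9]]'

```text
clock: 31.2
tcp_pos: [0.3378, -0.1575, 0.1875]
ee_rot: [0.001, 1.0, -0.002, 0.003]
contact_force: [0.0, -0.1, -0.4]
opening: 0.0858
```

```bash
python3 -c "
from h import *
snap('f1')
a=cv2.imread('pics/w_f1.png')[190:320,210:370];cv2.imwrite('pics/w_f1c.png',cv2.resize(a,(738,600),interpolation=cv2.INTER_CUBIC))
im=arm.read_camera('side')[170:250,240:340,::-1]
cv2.imwrite('pics/side_f1c.png',cv2.resize(im,(750,600),interpolation=cv2.INTER_CUBIC))
im=arm.read_camera('top')[:,:,::-1]
cv2.imwrite('pics/top_f1.png',im)
"
```

```text
f1 t 31.2 tcp [ 0.3378 -0.1575  0.1875] q [ 0.0012  1.     -0.0017  0.0026] j [-0.5807 -0.5635  2.2071 -0.      1.4917 -2.149 ] F [ 0.0489 -0.0874 -0.4015] open 0.08576283617583867
```

View pics/w_f1.png

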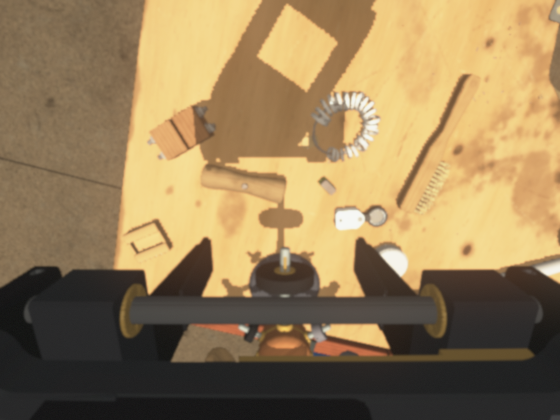

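View pics/side_f1c.png

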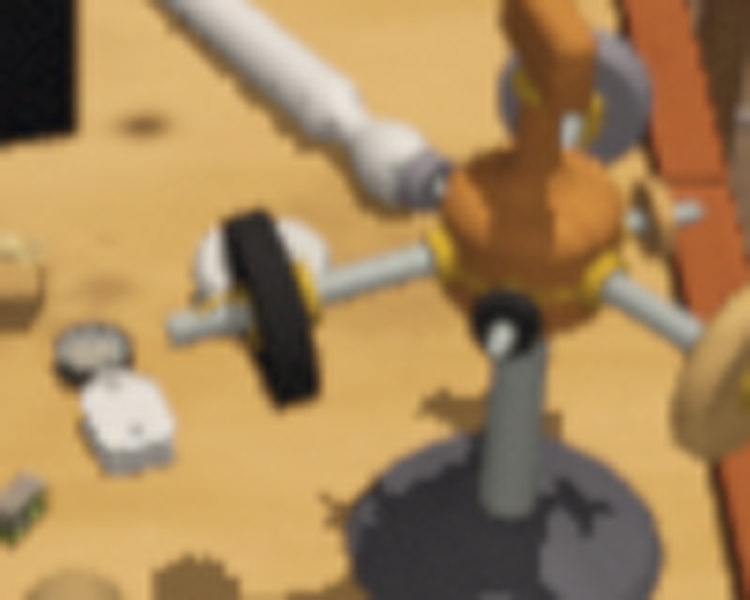

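View pics/top_f1.png

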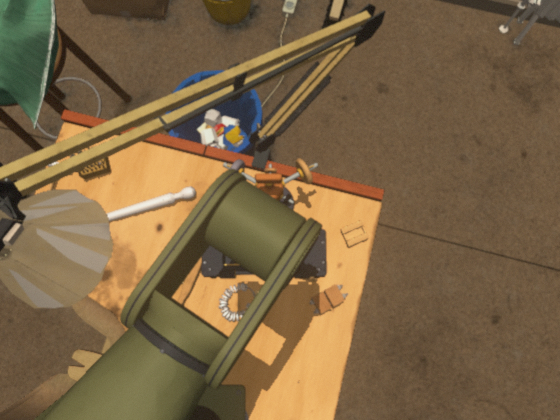

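```bash
python3 -c "
from h import *
im=arm.read_camera('side')[192:227,258:300,::-1]
cv2.imwrite('pics/side_f2c.png',cv2.resize(im,(720,600),interpolation=cv2.INTER_CUBIC))
snap('f2')
a=cv2.imread('pics/w_f2.png')[225:300,240:330];cv2.imwrite('pics/w_f2c.png',cv2.resize(a,(720,600),interpolation=cv2.INTER_CUBIC))
S=cam('side')
A=np.array([.4945,-.157,.127]);s=.13
for r in (26,73,80,87,104,111):
  p=A+[-.026-(r-26)*.001*np.cos(s),0,-(r-26)*.001*np.sin(s)]
  print(r,(proj(S,p)[0]-[258,192]+.5)*17.14)
"
```

```text
f2 t 31.4 tcp [ 0.3377 -0.1564  0.1839] q [ 0.0002  1.      0.0006 -0.0007] j [-0.5784 -0.5558  2.2084  0.0002  1.4909 -2.1488] F [-0.0921  0.7663 -0.0215] open 0.08556832867848087
26 [716.8542 193.0452]
73 [368.103  290.8066]
80 [315.6811 305.5015]
87 [263.1335 320.2316]
104 [134.991  356.1523]
111 [ 82.0084 371.0043]
```

View pics/side_f2c.png

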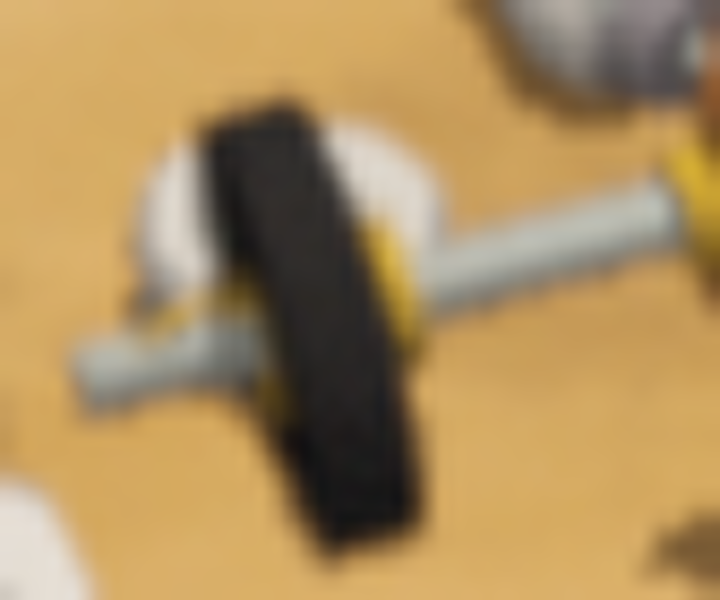

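View pics/w_f2c.png

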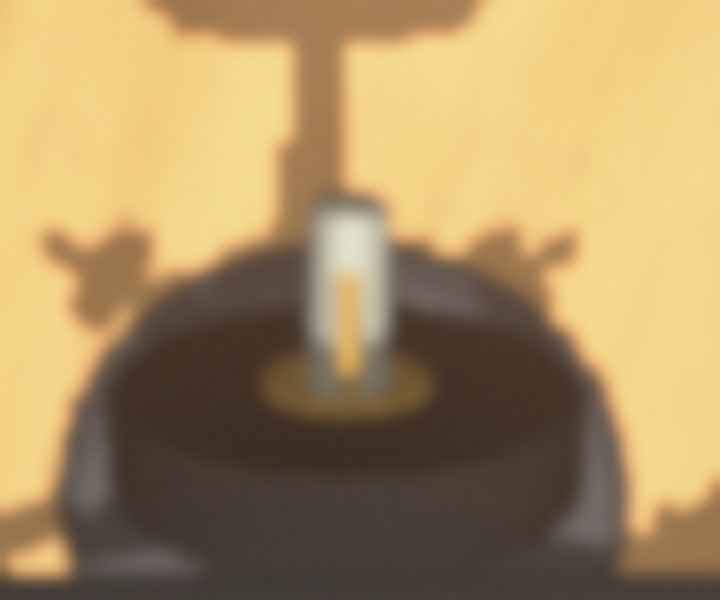

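```bash
python3 -c "
from h import *
W=wcam('f1');T=cam('top')
print('loupe tag',onz(W,(349,218),.01),'top0',onz(T,tc(160,356),.01))
print('clamp mid',onz(W,(244,184),.025),'ends',onz(W,(203,175),.015),onz(W,(284,189),.015))
print('tin',onz(W,(394,262),.02))
W=wcam('f2');f=lambda x,y:(240+x/8-.44,225+y/8-.44)
print('rod tip/bush',onz(W,f(349,205),.121),onz(W,f(348,385),.122))
print(arm.observe()['contact_force'])
"
```

```text
loupe tag [ 0.3897 -0.0718  0.01  ] top0 [ 0.3915 -0.0721  0.01  ]
clamp mid [ 0.3401 -0.2064  0.025 ] ends [ 0.3308 -0.2585  0.015 ] [ 0.349  -0.1574  0.015 ]
tin [ 0.449  -0.0096  0.02  ]
rod tip/bush [ 0.3814 -0.1568  0.121 ] [ 0.4048 -0.1569  0.122 ]
[-0.6759 -0.0987 -0.3802]
```

```bash
python3 -c "
from station import arm
print(arm.sign_off())"
```

```text
the job is handed in; nothing more can be done
None
```

I turned the rack by its knob, hung the wheel on the bare arm against the brass collar, let go, and handed the job in at about 31 s.

**What I did**
- **Turning the rack:** I gripped the knob by its ends and turned the rack about −0.87 rad. The rod then lay within about 0.01 rad of straight towards the robot.
- **Hanging the wheel:** I lifted the wheel out of its rest and felt for the sagging rod (about 0.13 rad). I eased the wheel over the spring keeper to the collar.

**Last checks**
- **Wheel home:** It met a hard stop at the collar with about 8 N of push. After I let go, the side view put its inner face at the predicted 73 mm, with the spring fully in front of it.
- **Rack angle:** The rod and bore were still at equal y, so the rack had not turned.
- **Loose things:** The loupe and ring clamp measured within 2–4 mm of where they began. The tin was partly hidden in the last wrist view and measured about 8 mm off its first position. I put that down to the hidden view, since nothing came near it.

**What went wrong or disagreed**
- **Fingertip height:** The real fingertips sit about 37 mm above the reported TCP. The first closing on the knob missed, and I corrected every later height for this.
- **Knob force:** I first gripped the knob about 4 mm off the rack's axis. The force reached about 16 N before I followed the true axis.
- **Spring force:** The first push stalled at about 16 N, because the level wheel was binding on the sagging rod. Easing the grip let the wheel tilt to match the rod, and it then passed with about 5 N. The highest push I read on the rack was under 25 N; I read forces mostly at the end of each move.

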